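Gang-clamp square tubes and bring them up to the belt grinder

TASK

Get the next batch of tubes ready at the belt grinder: draw the carriage back to its stop and open its jaw fully, clear the old short offcut from it into the scrap tray, and lay every 60 mm square tube on the deck between jaw and fence, side by side, all pointing at the belt and centred on the white line. Then slide the jaw up so that the row is held snugly between fence and sprung pad with the pad pressed in about halfway (the tubes are thin: never bottom the pad, never grip a tube with more than 40 N), and push the loaded carriage fully home to its stop at the grinder. Leave the other things on the bench where they are.

Things in the scene. Friction and masses are not known exactly. Their poses are not given: they have to be found in the camera images.
- tube1: one of two to four identical thin-walled square steel tubes to be ground, 60 mm long, 20 x 20 mm section, open ends, 50 g; None if absent. Lies flat. Origin: the middle of the tube, 10 mm above what it lies on; its x axis is its length
- tube2: one of two to four identical thin-walled square steel tubes to be ground, 60 mm long, 20 x 20 mm section, open ends, 50 g; None if absent. Lies flat. Origin: the middle of the tube, 10 mm above what it lies on; its x axis is its length
- tube3: one of two to four identical thin-walled square steel tubes to be ground, 60 mm long, 20 x 20 mm section, open ends, 50 g; None if absent. Lies flat. Origin: the middle of the tube, 10 mm above what it lies on; its x axis is its length
- tube4: one of two to four identical thin-walled square steel tubes to be ground, 60 mm long, 20 x 20 mm section, open ends, 50 g; None if absent. Lies flat. Origin: the middle of the tube, 10 mm above what it lies on; its x axis is its length
- offcut: the old offcut left lying on the carriage between fence and jaw: a stub of the same 20 x 20 mm square tube, only 30 mm long. Lies flat. Origin: the middle of the tube, 10 mm above what it lies on; its x axis is its length
- scrap_tray: open grey scrap tray standing on the bench, 130 x 130 mm outside, 40 mm high, walls and floor 4 to 5 mm; too heavy to push about. Origin: centre of its underside
- bed (a point): centre of the carriage's flat dark steel deck, on its top, 50 mm above the bench. x along the carriage's slide, towards the grinder's belt; y from the sliding jaw to the fence; z up. The deck reaches 55 mm either way in x, 170 mm in y. A white line across the deck marks x = 0, where the tubes' middles go. Tubes lie with their length along x, beside one another in y
- carriage_grip (a point): grip point of the carriage's handle, an upright black plate at the carriage's robot side (85 mm from the bed point in -x): 12 mm thick in the carriage's x, 45 mm wide in y, its top 18 mm above this point, the plate it stands on 27 mm below this point. Pinch it from above
- jaw_grip (a point): grip point of the jaw's handle, an upright black fin on the sliding jaw: 12 mm thick in the carriage's y, 34 mm wide in x, its top 18 mm above this point, the top of the jaw block (30 mm wide in y) 24 mm below this point. Pinch it from above
- pad_face (a point): middle of the face of the sprung rubber pad on the sliding jaw (70 mm wide, 26 mm high), which faces the fence; the face is vertical
- fence (a point): a point on the fixed steel fence of the carriage (80 mm long, 30 mm high, 22 mm thick): at deck height, in the middle of its face towards the jaw (140 mm from the bed point in +y)
- carriage (a joint): carriage slide, m: 0 drawn back against the stop nearest the robot (loading place), 0.10 fully home against the stop at the grinder, where the tube ends are about 15 mm short of the belt. Stays where it is left; 6 N of friction
- jaw (a joint): sliding jaw on the carriage, m: 0 fully open (pad face 240 mm from the fence), growing towards the fence, at most 0.215. Stays where it is left; 9 N of friction
- pad (a joint): how far the jaw's sprung pad is pushed back into the jaw, m: 0 free, 0.016 bottomed; 0.6 N per mm. The gap between pad and jaw block is 16 mm when free. Pushing loose tubes along the deck alone may press it in by up to 3 mm
- pipe_stub: bystander, to be left alone: short round copper pipe, 34 mm across, 45 mm high, standing
- jar: bystander, to be left alone: small glass jar with steel lid, 48 mm across, 55 mm high
- mug: bystander, to be left alone: red enamel mug, 80 mm high
- screwdriver: bystander, to be left alone: screwdriver lying down
- wrench: bystander, to be left alone: wrench lying down
- oil_can: bystander, to be left alone: oil can, 60 mm across, 110 mm high
- round_bar: bystander, to be left alone: round steel bar end, 30 mm across, 50 mm high, standing

How it is judged:
On the way, in this order (a step that is already met when the one before it is completed fails the run):
1. the carriage is drawn back to its stop and the jaw is fully open (value of joint carriage below 0.005 m and value of joint jaw below 0.01 m), for 0.2 s.
2. the offcut is in the scrap tray and every tube lies on the deck between jaw and fence, pointing at the belt (x of offcut in the frame of scrap_tray between -0.062 and 0.062 m and y of offcut in the frame of scrap_tray between -0.062 and 0.062 m and height (world z) of offcut below 0.04 m and x of tube1 in the frame of bed between -0.015 and 0.015 m and y of tube1 in the frame of bed between -0.1 and 0.135 m and angle between the x axis of each of tube1, tube2, tube3, tube4 and the x axis of bed, either way round below 0.2 rad and z of tube1 in the frame of bed between 0.005 and 0.016 m and x of tube2 in the frame of bed between -0.015 and 0.015 m and y of tube2 in the frame of bed between -0.1 and 0.135 m and z of tube2 in the frame of bed between 0.005 and 0.016 m and x of tube3 in the frame of bed between -0.015 and 0.015 m and y of tube3 in the frame of bed between -0.1 and 0.135 m and z of tube3 in the frame of bed between 0.005 and 0.016 m and x of tube4 in the frame of bed between -0.015 and 0.015 m and y of tube4 in the frame of bed between -0.1 and 0.135 m and z of tube4 in the frame of bed between 0.005 and 0.016 m), for 0.2 s.
3. the row is held between fence and sprung pad, the pad pressed in about halfway (value of joint pad between 0.004 and 0.0135 m and y of any of tube1, tube2, tube3, tube4 in the frame of bed above 0.125 m and x of tube1 in the frame of bed between -0.015 and 0.015 m and y of tube1 in the frame of bed between -0.1 and 0.135 m and angle between the x axis of each of tube1, tube2, tube3, tube4 and the x axis of bed, either way round below 0.2 rad and z of tube1 in the frame of bed between 0.005 and 0.016 m and x of tube2 in the frame of bed between -0.015 and 0.015 m and y of tube2 in the frame of bed between -0.1 and 0.135 m and z of tube2 in the frame of bed between 0.005 and 0.016 m and x of tube3 in the frame of bed between -0.015 and 0.015 m and y of tube3 in the frame of bed between -0.1 and 0.135 m and z of tube3 in the frame of bed between 0.005 and 0.016 m and x of tube4 in the frame of bed between -0.015 and 0.015 m and y of tube4 in the frame of bed between -0.1 and 0.135 m and z of tube4 in the frame of bed between 0.005 and 0.016 m), for 0.3 s.
4. the carriage is fully home at the grinder (value of joint carriage above 0.095 m), for 0.2 s.
At the end, for the whole second after the job is handed in: Carriage within 5 mm of its stop at the grinder; every tube flat on the deck between jaw and fence, within 15 mm of the line and 0.2 rad of pointing at the belt; pad pressed in 4 to 13.5 mm, row against the fence (first tube within 5 mm); offcut in the scrap tray; all at rest (all of step 3 and value of joint carriage above 0.095 m and x of offcut in the frame of scrap_tray between -0.062 and 0.062 m and y of offcut in the frame of scrap_tray between -0.062 and 0.062 m and height (world z) of offcut below 0.04 m and linear speed of each of tube1, tube2, tube3, tube4, offcut below 0.02 m/s); the robot touches nothing.
It fails at once if the jaw's sprung pad is bottomed (over 15 mm) (value of joint pad above 0.015 m).
It fails at once if a tube is squeezed hard in the fingers (over 100 N, both fingers added) (contact force between the fingers and tube1 above 100 N or contact force between the fingers and tube2 above 100 N or contact force between the fingers and tube3 above 100 N or contact force between the fingers and tube4 above 100 N).
It fails at once if another thing on the bench is moved by more than 40 mm (distance of any of pipe_stub, jar, mug, screwdriver, wrench, oil_can, round_bar from where it was at the start of the episode above 0.04 m).
Of tube1, tube2, tube3, tube4 only 2 to 4 are there at a start; the rules pass over those that are not, and their reading is None.
At some moment in a run one of tube1, tube2, tube3, tube4, offcut may be knocked a few centimetres aside while the robot is not near it.
Once in a run the grip may slacken for a moment while it holds something.
It also fails if it takes over 210 s, if anything falls off the work surface, if the arm or the gripper's body presses on something with over 40 N, if the wrist force passes 120 N, or if a joint passes its speed limit or range.

ROBOT

A 6-joint arm with a two-finger parallel gripper is mounted at the origin on the work surface. World frame = base frame: x ahead of the robot, y to its left, z up, the work surface at z = 0. Lengths are in m, angles in rad, forces in N, time in s.
With the tool pointing down it reaches from about 0.3 to 0.825 m from the base axis. Payload 5.4 kg.
Tool frame: the origin (TCP) lies at the very end of the fingers, on their centre line; the grasp point (between the pads) lies bot.pinch_z behind it (bot.pinch_z is the distance from the TCP to the grasp point, in m); z points along the fingers, y is the direction in which the jaws open and shut (so a half turn about z gives the same grasp; the last joint's range is limited). The gripper opens to 92 mm and grips with 3 to 60 N. Pads are 20 mm wide; open, the fingers measure 128 mm over their backs; the gripper's body (75 mm by 189 mm) begins 69 mm behind the grasp point.
Start: joints at [0.945, 0.158, 1.597, -0, 1.386, -0.21], TCP at [0.232, 0.526, 0.215] pointing down, gripper open.
Joint ranges: [-2.91, 2.91], [-0.94, 2.29], [0.18, 2.7], [-1.29, 4.43], [0.17, 2.64], [-3, 3]. Speed limits (rad/s): [2.57, 2.57, 3.14, 3.14, 3.14, 3.14].

INTERFACE

Orientations are given as a 3x3 rotation matrix whose columns are the frame's x, y, z axes.
In Python, from plant import bot gives the robot as it stands.
- The arm moves only by the shell command python3 -m creep 'ROWS'. ROWS is JSON, a list of rows, each a list of 7 numbers: the shift along the tool's x, y, z in cm, then the turn, a rotation vector about the tool's x, y, z in degrees, then the opening, from -1 (shut) to 1 (fully open), so that 0 is half open. A call has 1 to 20 rows; each row is the pose to reach, as a shift and turn from the pose commanded when the call began, along the tool's axes at that moment; what a row does not reach only later rows make up. A row lasts 1/8 s, in which the tool goes at most 62.5 mm and 10.7 degrees, less where a joint would pass 70% of its speed; a pose out of reach is approached as far as the arm can. A call with a gripper value outside its range is refused whole. The fingers move at their own pace and stop on an object; the grip force is fixed at half the most. Time passes only in rows, so rows that repeat a pose let the fingers close. It gives the time, the measured TCP pose, the force and the opening at its end, in the units of the state.
- bot.get_obs(): the state, without advancing time (a new reading comes with each control period).
- bot.camera(name): name is "scene" or "side" or "wrist"; returns a dict with "pixels" (384x512x3 uint8, red, green, blue), "z_map" (384x512 float32, m along the optical axis (not along the pixel's ray), 0 where there is no reading), "fov_y" (degrees; the focal length in pixels is half the picture's height over the tangent of half this angle, whatever the lens; pixels are square), "cx", "cy" (the principal point, pixels), "dist" ([k1, k2, p1, p2, k3] as OpenCV has them; the pictures are not rectified), "rvec" (rotation vector, rad) and "tvec" (3), from world to camera coordinates, as OpenCV has them. Camera axes: x right, y down, z forward; pixel columns grow to the right and rows downward; lengths in m; the calibration is good to about 2 mm. A picture is of the moment at which its call begins.
- bot.finish_job(): hands the job in, once; it reports no verdict.
Trained networks look in a picture, given as the dict that the camera call returned (one of the last four; its "shot" number tells which), for a name from the list of things; names that differ only in an ending like _2 or _b are one class to them, and where a whole thing is asked for, a point or a joint stands for the part that bears it (a point fixed in the world has none). Each returns a list of dicts, best first, with "p" (0 to 1); they miss things now and then, are a little off and sometimes report something else, mostly with a low value. They report only what shows in the picture. A call takes as long as a camera call.
- bot.recognise(label, picture): "box" ([left, top, width, height] in pixels, round what is visible of it).
- bot.cut_out(label, picture): "pixels" (384x512 bool, what is visible of it) and "box" ([left, top, width, height] in pixels, round what is visible of it).
The state is a dict: "time_s": time; "q": joint angles; "joint_velocities": joint speeds; "joint_torque": joint torques, N m; "tool_pos": TCP position; "ee_rot": TCP orientation; "contact_force": force on the tool from outside, world axes, zero at the start; "wrist_torque": the same for the moment, N m; "gripper_width": opening from 0.0 (shut) to 1.0 (fully open).
Only numpy, scipy, OpenCV 4.12 (cv2) and the standard library are available. Lean on these libraries where they do the work, as an engineer would, in place of code of your own. Each camera call takes 0.05 s, during which the arm holds its last target. There are 200 camera calls.

## Working session

There is one attempt and no reset: what is moved stays moved. The work goes in short steps, Python scripts to look and compute and a shell command to move; the robot and the scene stay as the last step left them, time stands still between calls to the robot, and variables do not carry over. Pictures are saved under pics/ and viewed, about 12 in all and at most 16, crops included, and the job is handed in when it is done.

```bash
mkdir -p pics; ls
cat > h.py <<'E'
import numpy as np, cv2
from plant import bot
def K(p):
    f=p["pixels"].shape[0]/2/np.tan(np.radians(p["fov_y"])/2)
    return np.array([[f,0,p["cx"]],[0,f,p["cy"]],[0,0,1.]])
def world(p,uv,z=None):
    """uv Nx2 -> world points from depth map"""
    uv=np.atleast_2d(np.array(uv,float)); 
    n=cv2.undistortPoints(uv.reshape(-1,1,2),K(p),np.array(p["dist"],float)).reshape(-1,2)
    R=cv2.Rodrigues(np.array(p["rvec"],float))[0]; t=np.array(p["tvec"],float).ravel()
    r=np.c_[n,np.ones(len(n))]
    if z is None:
        d=p["z_map"][uv[:,1].round().astype(int),uv[:,0].round().astype(int)]
        return (r*d[:,None]-t)@R
    c=-t@R; w=r@R
    return c+w*((z-c[2])/w[:,2])[:,None]
def cloud(p,mask):
    v,u=np.nonzero(mask&(p["z_map"]>0)); return world(p,np.c_[u,v])
def proj(p,X):
    return cv2.projectPoints(np.atleast_2d(np.array(X,float)),np.array(p["rvec"],float),np.array(p["tvec"],float),K(p),np.array(p["dist"],float))[0].reshape(-1,2)
def rect(P):
    """top-surface rect: centre, dims, angle of long axis"""
    (c,s,a)=cv2.minAreaRect((P[:,:2]*1000).astype(np.float32))
    if s[0]<s[1]: a+=90; s=s[::-1]
    return np.array(c)/1000,np.array(s),(a+90)%180-90
def save(p,n,box=None,sc=1):
    im=p["pixels"][...,::-1]
    if box: im=im[box[1]:box[3],box[0]:box[2]]
    cv2.imwrite(f"pics/{n}.png",cv2.resize(im,None,fx=sc,fy=sc,interpolation=cv2.INTER_CUBIC))
E
python3 - <<'E'
from h import *
np.set_printoptions(precision=3,suppress=True)
o=bot.get_obs();print(o["time_s"],o["tool_pos"],o["ee_rot"],bot.pinch_z)
ims=[]
for n in["scene","side"]:
    p=bot.camera(n);ims.append(p["pixels"])
    print(n,-np.array(p["tvec"]).ravel()@cv2.Rodrigues(np.array(p["rvec"],float))[0])
    for l in["tube1","offcut","scrap_tray","carriage_grip","jaw_grip","pad_face","fence","bed","screwdriver","wrench","mug","oil_can","jar","round_bar","pipe_stub"]:
        for d in bot.cut_out(l,p):
            if d["p"]<.3: continue
            P=cloud(p,d["pixels"])
            if len(P)<5: continue
            zt=np.percentile(P[:,2],90); T=P[P[:,2]>zt-.006]
            print(l,round(d["p"],2),d["box"],"med",np.median(P,0),"ztop",zt,"rect",*rect(T))
    save(p,n+"0",sc=1.55)
E
```

```text
pics
0.0 [0.232 0.525 0.214] [[-0.915  0.404 -0.001]
 [ 0.404  0.915 -0.002]
 [ 0.    -0.002 -1.   ]] 0.0187
scene [ 1.002 -0.812  0.977]
tube1 0.81 [130.2, 298.6, 26.2, 18.5] med [ 0.45 -0.4   0.02] ztop 0.022647286416538973 rect [ 0.449 -0.397] [61.084 21.299] -3.9225616455078125
tube1 0.67 [159.2, 316.7, 31.1, 21.7] med [ 0.54  -0.402  0.019] ztop 0.0222796199423548 rect [ 0.537 -0.398] [60.459 23.481] 5.118378162384033
tube1 0.63 [275.7, 140.2, 17.0, 13.5] med [0.438 0.296 0.018] ztop 0.021708454411847388 rect [0.436 0.3  ] [58.875 29.232] -8.337799072265625
tube1 0.57 [151.5, 278.1, 26.5, 20.6] med [ 0.456 -0.328  0.019] ztop 0.022401319881357407 rect [ 0.451 -0.325] [60.973 21.873] -9.311973571777344
offcut 0.59 [272.9, 184.6, 12.1, 12.4] med [0.554 0.053 0.068] ztop 0.07164468612213751 rect [0.553 0.059] [29.373 20.524] -3.69012451171875
scrap_tray 0.61 [309.2, 123.2, 51.1, 44.5] med [0.583 0.382 0.013] ztop 0.03743016278522751 rect [0.586 0.37 ] [139.318 131.313] -86.40324020385742
carriage_grip 0.73 [226.6, 166.4, 81.0, 107.1] med [ 0.573 -0.051  0.051] ztop 0.08014481940937
[... 5096 characters left out ...]
 264.1, 44.8, 55.6] med [0.748 0.316 0.083] ztop 0.1112351479483928 rect [0.76  0.301] [54.503 53.127] -60.99911117553711
jar 0.83 [258.6, 129.7, 12.5, 23.6] med [ 0.544 -0.308  0.035] ztop 0.05639595627998427 rect [ 0.545 -0.322] [41.153 40.993] -32.2894172668457
jar 0.33 [202.9, 122.3, 29.1, 32.3] med [ 0.688 -0.278  0.055] ztop 0.07726914683218407 rect [ 0.688 -0.304] [81.411 76.461] 65.3071060180664
round_bar 0.71 [232.3, 115.1, 9.0, 17.5] med [ 0.658 -0.42   0.029] ztop 0.050803351043557786 rect [ 0.658 -0.428] [29.382 25.474] 44.70986557006836
pipe_stub 0.6 [262.5, 350.8, 18.2, 25.9] med [0.436 0.389 0.029] ztop 0.04538548791756098 rect [0.436 0.386] [32.661 32.294] -61.487789154052734
```

View pics/scene0.png

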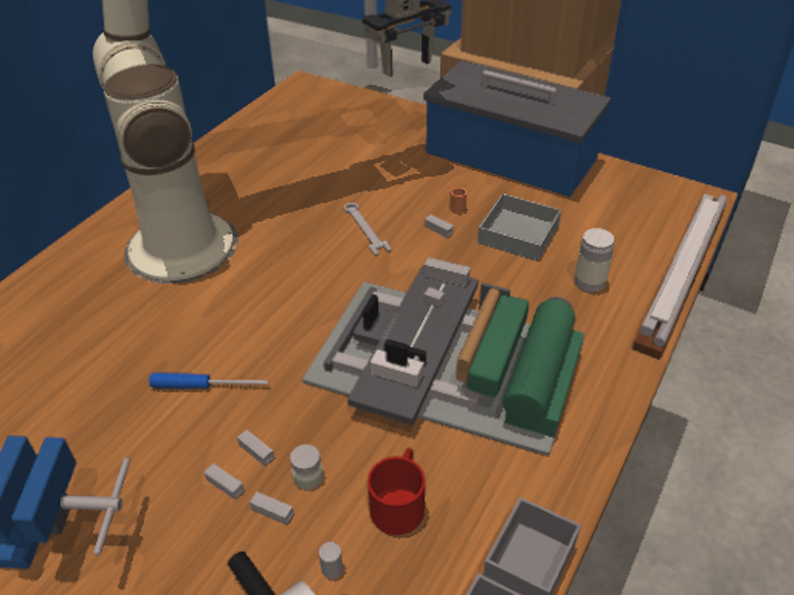

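View pics/side0.png

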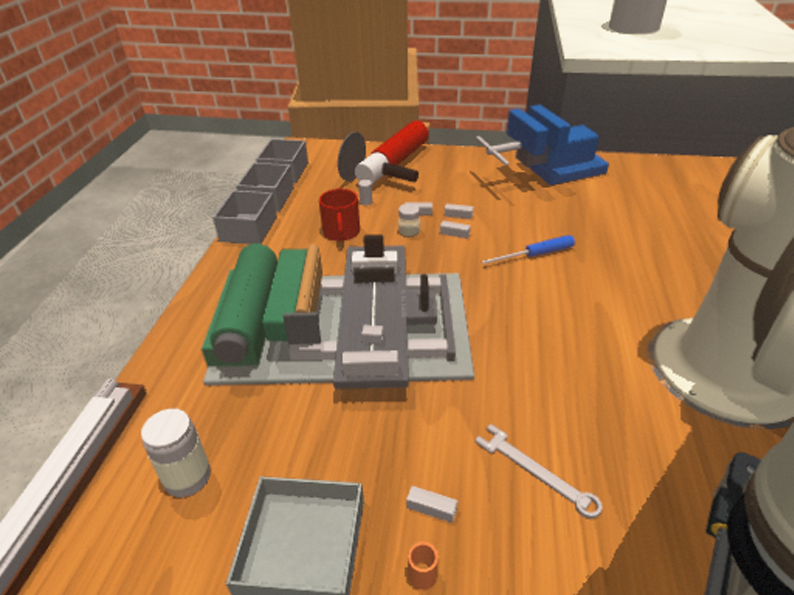

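The scene shows four tubes: three at scaled (255,446), (223,480) and (271,507), and one at (438,226) near the pipe stub. The offcut lies on the deck at (434,294) and the tray is at (519,226). The carriage is partway along its slide and the jaw is partly closed. Next I'll measure the carriage frame.

Run:
```python
from h import *
np.set_printoptions(precision=4,suppress=True)
A=[];C=[]
for n in["scene","side"]:
    p=bot.camera(n); m=p["z_map"]>0; A.append(cloud(p,m)); C.append(p["pixels"][m])
    P,c=A[-1],C[-1].astype(int)
    print(n)
    roi=(P[:,0]>.38)&(P[:,0]<.72)&(P[:,1]>-.25)&(P[:,1]<.22)
    P,c=P[roi],c[roi]; np.savez(n,P=P,c=c)
    d=(abs(P[:,2]-.051)<.004)&(P[:,0]>.45)
    c0,s,a=rect(P[d]); print("deck",c0,s,a, np.median(P[d,2]))
    f=(abs(P[:,2]-.0805)<.004)&(P[:,1]>.08); print("fence",f.sum(),*rect(P[f]))
    h=(P[:,2]>.068)&(P[:,0]<.525)&(P[:,1]<.09); print("chandle",h.sum(),P[h].mean(0) if h.any() else '',*(rect(P[h]) if h.sum()>4 else []), P[h][:,2].max() if h.any() else '')
    h=(P[:,2]>.1)&(P[:,0]<.63); print("jfin",h.sum(),*rect(P[h]),P[h][:,2].max())
# topdown height image
Z=np.zeros((470,340),np.float32)
for P in(np.load("scene.npz")["P"],np.load("side.npz")["P"]):
    i=((.22-P[:,1])*1000).astype(int).clip(0,469); j=((P[:,0]-.38)*1000).astype(int).clip(0,339)
    np.maximum.at(Z,(i,j),P[:,2])
Z=cv2.dilate(Z,np.ones((4,4)))
cv2.imwrite("pics/top.png",cv2.applyColorMap((Z/.125*255).clip(0,255).astype(np.uint8),cv2.COLORMAP_JET))
```

```text
scene
deck [ 0.5682 -0.0564] [411.9063 193.5786] -69.25705337524414 0.0501749951015915
fence 168 [0.6107 0.1088] [216.1588  45.5541] -13.580459594726562
chandle 125 [ 0.4862 -0.041   0.0865] [ 0.4835 -0.0367] [49.0431 13.3749] -82.74740409851074 0.09812490496558389
jfin 133 [ 0.5829 -0.1192] [33.3548 16.5078] 6.945864200592041 0.12571236267721925
side
deck [ 0.5667 -0.0417] [389.3258 217.0783] 89.82365417480469 0.05123411162995683
fence 394 [0.6061 0.1121] [213.6697  46.735 ] -12.087760925292969
chandle 98 [ 0.4807 -0.0269  0.0886] [ 0.4817 -0.0346] [46.7662 11.7744] -79.5773401260376 0.0977888401329012
jfin 121 [ 0.5965 -0.0191] [216.9146  32.7696] 80.56721496582031 0.12439859548711525
```

View pics/top.png

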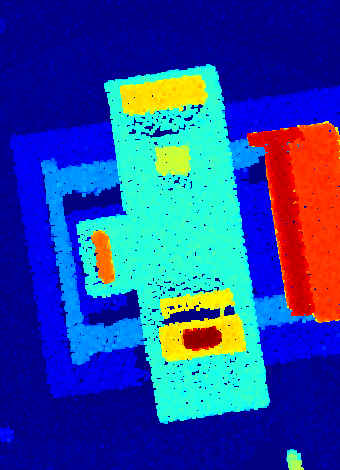

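The height map gives the deck corners, so yaw is about 9° and the bed point is about (0.567, -0.024). That agrees with the carriage handle at (0.4825, -0.0355). The fin is at (0.582, -0.118).

```bash
cat > go.py <<'E'
import sys; from h import *
from scipy.spatial.transform import Rotation as Ro
# go.py x y z theta : shift(cm)/turn(deg) to TCP target with tool y at angle theta
def go(x,y,z,th):
    o=bot.get_obs(); R=np.array(o["ee_rot"]); c,s=np.cos(np.radians(th)),np.sin(np.radians(th))
    T=np.array([[-s,c,0],[c,s,0],[0,0,-1]])
    d=R.T@(np.array([x,y,z])-o["tool_pos"])*100; r=Ro.from_matrix(R.T@T).as_rotvec(degrees=True)
    print("t",round(o["time_s"],2),"shift",d.round(2),"turn",r.round(1),"tcp",np.round(o["tool_pos"],4),"F",np.round(o["contact_force"],1),"w",round(float(o["gripper_width"]),3),"yaw",round(np.degrees(np.arctan2(R[1,1],R[0,1])),1))
if __name__=="__main__":
    a=[float(v) for v in sys.argv[1:]]
    for i in range(0,len(a),4): go(*a[i:i+4])
E
python3 go.py .483 -.036 .16 9 .483 -.036 .063 9
```

```text
t 1.7 shift [-45.64 -41.28   5.46] turn [ 0.  -0.  57.2] tcp [0.2323 0.526  0.2146] F [-0.2 -0.1  0.5] w 1.002 yaw 66.2
t 1.7 shift [-45.64 -41.28  15.16] turn [ 0.  -0.  57.2] tcp [0.2323 0.526  0.2146] F [-0.2 -0.1  0.5] w 1.002 yaw 66.2
```

```bash
python3 -m creep '[[-45.6,-41.3,0,0,0,57.2,0],[-45.6,-41.3,0,0,0,57.2,0],[-45.6,-41.3,0,0,0,57.2,0],[-45.6,-41.3,0,0,0,57.2,0],[-45.6,-41.3,0,0,0,57.2,0],[-45.6,-41.3,0,0,0,57.2,0],[-45.6,-41.3,0,0,0,57.2,0],[-45.6,-41.3,0,0,0,57.2,0],[-45.6,-41.3,0,0,0,57.2,0],[-45.6,-41.3,0,0,0,57.2,0],[-45.6,-41.3,3,0,0,57.2,0],[-45.6,-41.3,5.4,0,0,57.2,0],[-45.6,-41.3,5.4,0,0,57.2,0],[-45.6,-41.3,5.4,0,0,57.2,0]]'
python3 - <<'E'
from h import *
p=bot.camera("wrist"); save(p,"w1",sc=1.5)
P=cloud(p,p["z_map"]>0); np.set_printoptions(precision=4,suppress=True)
h=(P[:,2]>.085)&(P[:,2]<.102)&(P[:,0]<.51)&(P[:,0]>.45)&(abs(P[:,1]+.036)<.05); print(h.sum(),rect(P[h]) if h.sum()>4 else '')
E
python3 go.py .483 -.036 .063 9
```

```text
time_s: 3.45
tool_pos: [0.4832, -0.0361, 0.1617]
ee_rot: [[-0.156, 0.988, 0.002], [0.988, 0.156, -0.001], [-0.001, 0.001, -1.0]]
contact_force: [0.7, 0.1, -0.1]
gripper_width: 0.5
675 (array([ 0.4813, -0.0352]), array([44.2196, 11.9708]), -81.15515613555908)
t 3.5 shift [ 0.03 -0.06  9.9 ] turn [ 0.1  0.1 -0. ] tcp [ 0.4835 -0.0361  0.162 ] F [ 0.2  0.1 -0.6] w 0.498 yaw 9.0
```

View pics/w1.png

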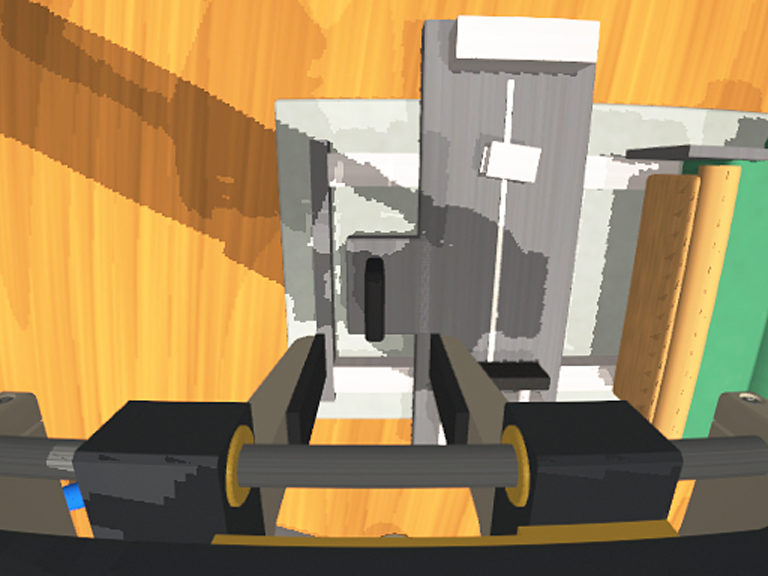

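The handle, at (375,300), is centred between the fingers, so I'll descend, pinch and pull.

```bash
python3 -m creep '[[0,-0.2,5,0,0,0,0],[0,-0.2,9.8,0,0,0,0],[0,-0.2,9.8,0,0,0,0],[0,-0.2,9.8,0,0,0,-1],[0,-0.2,9.8,0,0,0,-1],[0,-0.2,9.8,0,0,0,-1],[0,-0.2,9.8,0,0,0,-1],[0,-0.2,9.8,0,0,0,-1]]'
python3 -m creep '[[0,-0.5,0,0,0,0,-1],[0,-1,0,0,0,0,-1],[0,-1.5,0,0,0,0,-1],[0,-1.5,0,0,0,0,-1]]'
```

```text
time_s: 4.5
tool_pos: [0.4815, -0.0366, 0.0637]
ee_rot: [[-0.156, 0.988, 0.002], [0.988, 0.156, -0.001], [-0.001, 0.002, -1.0]]
contact_force: [-0.5, 1.6, 5.3]
gripper_width: 0.132
time_s: 5.0
tool_pos: [0.4671, -0.0388, 0.0637]
ee_rot: [[-0.156, 0.988, 0.003], [0.988, 0.156, -0.0], [-0.001, 0.003, -1.0]]
contact_force: [3.1, 1.5, 5.9]
gripper_width: 0.127
```

```bash
python3 -m creep '[[0,-0.4,0,0,0,0,-1],[0,-0.8,0,0,0,0,-1],[0,-0.8,0,0,0,0,-1]]';python3 -m creep '[[0,-0.4,0,0,0,0,-1],[0,-0.8,0,0,0,0,-1],[0,-0.8,0,0,0,0,-1]]'
```

```text
time_s: 5.38
tool_pos: [0.4593, -0.04, 0.0637]
ee_rot: [[-0.156, 0.988, 0.003], [0.988, 0.156, -0.0], [-0.001, 0.003, -1.0]]
contact_force: [3.3, 2.4, 6.2]
gripper_width: 0.128
time_s: 5.75
tool_pos: [0.4514, -0.0413, 0.0637]
ee_rot: [[-0.156, 0.988, 0.003], [0.988, 0.156, -0.0], [-0.001, 0.003, -1.0]]
contact_force: [3.4, 2.7, 6.1]
gripper_width: 0.129
```

```bash
python3 -m creep '[[0,-0.4,0,0,0,0,-1],[0,-0.8,0,0,0,0,-1],[0,-0.8,0,0,0,0,-1]]';python3 - <<'E'
from h import *
p=bot.camera("side"); save(p,"s1",box=[150,120,350,280],sc=3)
E
```

```text
time_s: 6.12
tool_pos: [0.4435, -0.0425, 0.0637]
ee_rot: [[-0.156, 0.988, 0.003], [0.988, 0.156, -0.0], [-0.001, 0.003, -1.0]]
contact_force: [2.1, 2.9, 5.8]
gripper_width: 0.133
```

View pics/s1.png

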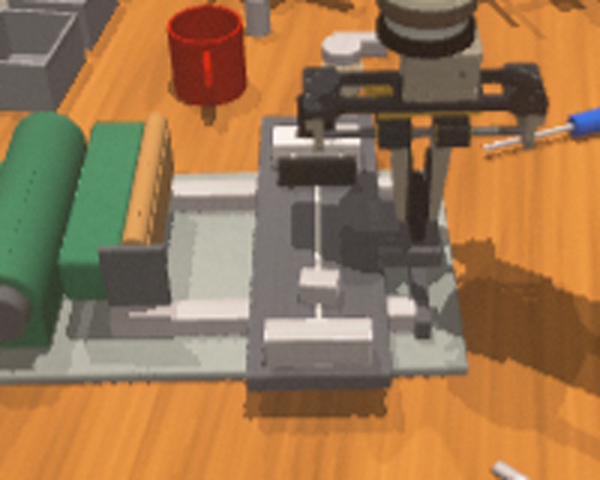

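The carriage is following, with its plate at about (425,265) and close to the stop bar. I'll keep pulling.

```bash
python3 -m creep '[[0,-0.4,0,0,0,0,-1],[0,-0.8,0,0,0,0,-1],[0,-0.8,0,0,0,0,-1]]';python3 -m creep '[[0,-0.4,0,0,0,0,-1],[0,-0.8,0,0,0,0,-1],[0,-0.8,0,0,0,0,-1]]'
```

```text
time_s: 6.55
tool_pos: [0.4355, -0.0438, 0.0637]
ee_rot: [[-0.156, 0.988, 0.003], [0.988, 0.156, -0.0], [-0.001, 0.003, -1.0]]
contact_force: [3.4, 1.9, 5.8]
gripper_width: 0.13
time_s: 6.92
tool_pos: [0.4296, -0.0448, 0.0637]
ee_rot: [[-0.155, 0.988, 0.008], [0.988, 0.155, 0.0], [-0.001, 0.008, -1.0]]
contact_force: [13.3, 3.9, -1.8]
gripper_width: 0.127
```

The force rises to 13 N, so this is the stop. One small extra pull, then release and rise.

```bash
python3 -m creep '[[0,-0.2,0,0,0,0,-1],[0,-0.2,0,0,0,0,-1],[0,0.3,0,0,0,0,-1],[0,0.5,0,0,0,0,0],[0,0.5,0,0,0,0,0],[0,0.5,0,0,0,0,0],[0,0.5,-6,0,0,0,0],[0,0.5,-12,0,0,0,0],[0,0.5,-12,0,0,0,0]]'
python3 - <<'E'
from h import *
np.set_printoptions(precision=4,suppress=True)
for n in ["wrist","scene","side"]:
    p=bot.camera(n); P=cloud(p,p["z_map"]>0)
    h=(P[:,2]>.085)&(P[:,2]<.102)&(P[:,0]<.47)&(P[:,0]>.39)&(abs(P[:,1]+.045)<.04); print(n,h.sum(),rect(P[h]) if h.sum()>4 else '')
    h=(P[:,2]>.1)&(P[:,2]<.118)&(P[:,0]<.58)&(P[:,0]>.49)&(P[:,1]<-.09)&(P[:,1]>-.18); print("fin",h.sum(),rect(P[h]) if h.sum()>4 else '')
    h=(P[:,2]>.063)&(P[:,2]<.075)&(P[:,0]<.56)&(P[:,0]>.46)&(P[:,1]<.08)&(P[:,1]>0); print("offcut",h.sum(),rect(P[h]) if h.sum()>4 else '')
E
python3 go.py .531 -.126 .177 -81
```

```text
time_s: 8.05
tool_pos: [0.4343, -0.0454, 0.1876]
ee_rot: [[-0.156, 0.988, 0.01], [0.988, 0.156, -0.004], [-0.005, 0.009, -1.0]]
contact_force: [0.2, 0.0, -0.4]
gripper_width: 0.502
wrist 530 (array([ 0.4298, -0.0434]), array([44.5471, 11.087 ]), -80.99345588684082)
fin 0 
offcut 651 (array([0.4992, 0.0531]), array([30.8408, 20.6148]), 2.1481871604919434)
scene 78 (array([ 0.433 , -0.0467]), array([46.2604, 14.9982]), -82.42115068435669)
fin 71 (array([ 0.5309, -0.1277]), array([33.1908, 14.7814]), 8.843084335327148)
offcut 77 (array([0.5012, 0.0527]), array([29.2584, 26.2458]), 6.139058589935303)
side 69 (array([ 0.4302, -0.0426]), array([44.0605, 11.5667]), -81.32325172424316)
fin 70 (array([ 0.5274, -0.1207]), array([32.722 ,  7.4051]), 10.931159019470215)
offcut 105 (array([0.5001, 0.0522]), array([29.4117, 22.5085]), -0.20511627197265625)
t 8.2 shift [-9.68  8.66  0.41] turn [-0.1  0.  90. ] tcp [ 0.4303 -0.0439  0.1813] F [ 0.2 -0.1 -0.9] w 0.499 yaw 9.0
```

```bash
python3 -m creep '[[-9.7,8.6,0,0,0,90,0],[-9.7,8.6,0,0,0,90,0],[-9.7,8.6,0,0,0,90,0],[-9.7,8.6,0,0,0,90,0],[-9.7,8.6,0,0,0,90,0],[-9.7,8.6,0,0,0,90,0],[-9.7,8.6,0,0,0,90,0],[-9.7,8.6,0,0,0,90,0],[-9.7,8.6,0,0,0,90,0],[-9.7,8.6,0,0,0,90,0],[-9.7,8.6,0,0,0,90,0],[-9.7,8.6,0,0,0,90,0]]'
python3 - <<'E'
from h import *
np.set_printoptions(precision=4,suppress=True)
p=bot.camera("wrist"); P=cloud(p,p["z_map"]>0); save(p,"w2",sc=1.5)
h=(P[:,2]>.1)&(P[:,2]<.118)&(P[:,0]<.58)&(P[:,0]>.49)&(P[:,1]<-.09)&(P[:,1]>-.18); print("fin",h.sum(),rect(P[h]) if h.sum()>4 else '', P[h][:,2].max())
h=(P[:,2]>.077)&(P[:,2]<.083)&(P[:,0]<.6)&(P[:,0]>.45)&(P[:,1]<0)&(P[:,1]>-.2); e=np.array([-.156,.988]); y=(P[h][:,:2]-[.514,-.030])@e; print(np.histogram(y,bins=np.arange(-.13,-.03,.004)))
E
python3 go.py .530 -.125 .082 -81
```

```text
time_s: 9.7
tool_pos: [0.5311, -0.1264, 0.1821]
ee_rot: [[0.988, 0.157, -0.001], [0.157, -0.988, 0.0], [-0.001, -0.001, -1.0]]
contact_force: [0.5, 0.6, 0.1]
gripper_width: 0.505
fin 62 (array([ 0.5443, -0.123 ]), array([11.1702,  2.4461]), -78.50311088562012) 0.11718559312200945
(array([  0,   0,   0,   0, 128, 288, 239, 111, 115, 121, 299, 294,  11,
         0,   0,   0, 257, 239, 130,   0,   0,   0,   0,   0]), array([-0.13 , -0.126, -0.122, -0.118, -0.114, -0.11 , -0.106, -0.102,
       -0.098, -0.094, -0.09 , -0.086, -0.082, -0.078, -0.074, -0.07 ,
       -0.066, -0.062, -0.058, -0.054, -0.05 , -0.046, -0.042, -0.038,
       -0.034]))
t 9.75 shift [-0.09 -0.16 10.03] turn [-0.  0.  0.] tcp [ 0.5311 -0.1264  0.1823] F [-0.4  0.4  0.2] w 0.497 yaw -81.0
```

View pics/w2.png

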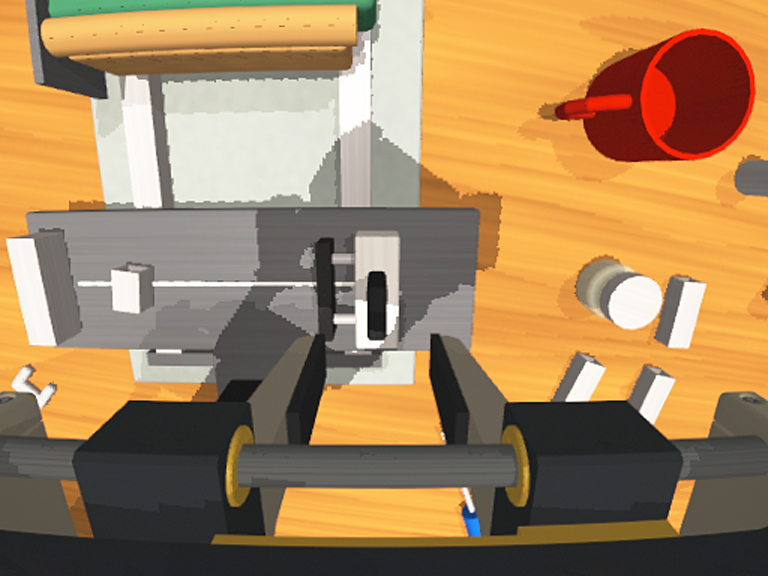

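The fin at (376,305) is centred on the jaw block. The block spans y' from -113 to -83 mm and the pad face is at about -55 mm, so the jaw has about 45 mm to open.

```bash
python3 -m creep '[[-0.1,0,5,0,0,0,-0.2],[-0.1,0,9.4,0,0,0,-0.2],[-0.1,0,9.4,0,0,0,-0.2],[-0.1,0,9.4,0,0,0,-1],[-0.1,0,9.4,0,0,0,-1],[-0.1,0,9.4,0,0,0,-1],[-0.1,0,9.4,0,0,0,-1],[-0.1,1,9.4,0,0,0,-1],[-0.1,2,9.4,0,0,0,-1],[-0.1,3,9.4,0,0,0,-1],[-0.1,3.6,9.4,0,0,0,-1],[-0.1,3.6,9.4,0,0,0,-1]]'
python3 -m creep '[[0,0.3,0,0,0,0,-1],[0,0.6,0,0,0,0,-1],[0,0.6,0,0,0,0,-1]]'
```

```text
time_s: 11.25
tool_pos: [0.5372, -0.1615, 0.0908]
ee_rot: [[0.988, 0.156, 0.003], [0.156, -0.988, 0.001], [0.003, -0.001, -1.0]]
contact_force: [-1.2, 5.3, 7.7]
gripper_width: 0.127
time_s: 11.62
tool_pos: [0.538, -0.1668, 0.0908]
ee_rot: [[0.988, 0.156, 0.002], [0.156, -0.988, 0.002], [0.003, -0.002, -1.0]]
contact_force: [0.1, 8.2, 8.3]
gripper_width: 0.128
```

```bash
python3 -m creep '[[0,0.3,0,0,0,0,-1],[0,0.6,0,0,0,0,-1],[0,0.6,0,0,0,0,-1]]';python3 -m creep '[[0,0.3,0,0,0,0,-1],[0,0.4,0,0,0,0,-1],[0,0.4,0,0,0,0,-1]]'
```

```text
time_s: 12.0
tool_pos: [0.5386, -0.1705, 0.0907]
ee_rot: [[0.988, 0.156, 0.001], [0.156, -0.988, 0.006], [0.002, -0.006, -1.0]]
contact_force: [-3.4, 15.3, 12.7]
gripper_width: 0.126
time_s: 12.38
tool_pos: [0.5385, -0.1705, 0.0907]
ee_rot: [[0.988, 0.157, -0.001], [0.157, -0.988, 0.013], [0.001, -0.013, -1.0]]
contact_force: [-5.8, 28.3, 18.0]
gripper_width: 0.133
```

At the stop (28 N at the fin, now at y' about -143 mm as expected). I'll release and go above the offcut.

```bash
python3 -m creep '[[0,-0.4,0,0,0,0,-1],[0,-0.5,0,0,0,0,0],[0,-0.5,0,0,0,0,0],[0,-0.5,0,0,0,0,0],[0,-0.5,-6,0,0,0,0],[0,-0.5,-10,0,0,0,0],[0,-0.5,-10,0,0,0,0]]'; python3 go.py .4995 .053 .16 -88
```

```text
time_s: 13.25
tool_pos: [0.5399, -0.1748, 0.1929]
ee_rot: [[0.988, 0.156, 0.007], [0.156, -0.988, -0.004], [0.006, 0.005, -1.0]]
contact_force: [0.0, -0.4, 0.8]
gripper_width: 0.498
t 13.25 shift [ -0.47 -23.15   3.16] turn [ 0.3 -0.4  6.9] tcp [ 0.5399 -0.1748  0.1929] F [ 0.  -0.4  0.8] w 0.498 yaw -81.1
```

```bash
python3 -m creep '[[-0.5,-23.1,0,0,0,6.9,0],[-0.5,-23.1,0,0,0,6.9,0],[-0.5,-23.1,0,0,0,6.9,0],[-0.5,-23.1,0,0,0,6.9,0],[-0.5,-23.1,2,0,0,6.9,0],[-0.5,-23.1,2,0,0,6.9,0],[-0.5,-23.1,2,0,0,6.9,0],[-0.5,-23.1,2,0,0,6.9,0]]'
cat > tubes.py <<'E'
import sys; from h import *
np.set_printoptions(precision=4,suppress=True)
def look(cam,z0,z1,x0,x1,y0,y1,show=True):
    """flat-top blobs within a box, by height, from one camera"""
    p=bot.camera(cam); zm=p["z_map"]; P=np.zeros(zm.shape+(3,)); m=zm>0; P[m]=cloud(p,m)
    k=m&(P[...,2]>z0)&(P[...,2]<z1)&(P[...,0]>x0)&(P[...,0]<x1)&(P[...,1]>y0)&(P[...,1]<y1)
    n,L=cv2.connectedComponents(k.astype(np.uint8))
    for i in range(1,n):
        Q=P[L==i]
        if len(Q)>15: 
            c,s,a=rect(Q); print(cam,len(Q),"c",c,"dim",s.round(1),"ang",round(a,1),"z",round(np.median(Q[:,2]),4))
    return p
if __name__=="__main__": look(sys.argv[1],*map(float,sys.argv[2:8]))
E
python3 tubes.py wrist .064 .076 .44 .56 0 .12; python3 go.py .4995 .053 .052 -88
```

```text
time_s: 14.25
tool_pos: [0.4972, 0.0536, 0.1691]
ee_rot: [[0.999, 0.035, 0.001], [0.035, -0.999, -0.0], [0.001, 0.0, -1.0]]
contact_force: [0.5, -0.5, 0.4]
gripper_width: 0.499
wrist 192 c [0.4976 0.1085] dim [69.4  5.8] ang 13.9 z 0.0702
wrist 578 c [0.4993 0.0523] dim [30.5 19.1] ang 1.9 z 0.0712
t 14.3 shift [ 0.22  0.08 11.71] turn [ 0. -0.  0.] tcp [0.4972 0.0537 0.1691] F [0.3 0.  0.3] w 0.501 yaw -88.0
```

```bash
python3 -m creep '[[0.2,0.1,6,0,0,0,0],[0.2,0.1,11.7,0,0,0,0],[0.2,0.1,11.7,0,0,0,0],[0.2,0.1,11.7,0,0,0,-1],[0.2,0.1,11.7,0,0,0,-1],[0.2,0.1,11.7,0,0,0,-1],[0.2,0.1,11.7,0,0,0,-1],[0.2,0.1,5,0,0,0,-1],[0.2,0.1,0,0,0,0,-1],[0.2,0.1,0,0,0,0,-1]]'
python3 - <<'E'
from h import *
p=bot.camera("scene");P=cloud(p,p["z_map"]>0)
k=(P[:,2]>.09)&(P[:,0]>.45)&(P[:,0]<.72)&(P[:,1]>.25);print(k.sum(),P[k].min(0),P[k].max(0))
E
python3 go.py .583 .365 .16 -88
```

```text
time_s: 15.55
tool_pos: [0.5022, 0.053, 0.1738]
ee_rot: [[0.999, 0.036, 0.01], [0.036, -0.999, -0.001], [0.01, 0.002, -1.0]]
contact_force: [-0.0, -0.7, -2.0]
gripper_width: 0.212
3877 [0.45003368 0.52676536 0.09004079] [0.71998678 1.31998786 0.20790289]
t 15.6 shift [  9.41 -30.85   1.08] turn [ 0.  -0.3  0.1] tcp [0.5001 0.0532 0.1706] F [-0.2 -0.7 -0.7] w 0.219 yaw -87.9
```

Width 0.219 is 20 mm, so the offcut is held. The toolbox is beyond y=0.527, so the tray is clear.

```bash
python3 -m creep '[[9.4,-30.8,0,0,0,0,-1],[9.4,-30.8,0,0,0,0,-1],[9.4,-30.8,0,0,0,0,-1],[9.4,-30.8,0,0,0,0,-1],[9.4,-30.8,0,0,0,0,-1],[9.4,-30.8,0,0,0,0,-1],[9.4,-30.8,0,0,0,0,-1],[9.4,-30.8,6,0,0,0,-1],[9.4,-30.8,12,0,0,0,-1],[9.4,-30.8,14.5,0,0,0,-1],[9.4,-30.8,14.5,0,0,0,-1],[9.4,-30.8,14.5,0,0,0,-0.4],[9.4,-30.8,14.5,0,0,0,-0.4],[9.4,-30.8,14.5,0,0,0,-0.4],[9.4,-30.8,9,0,0,0,-0.4],[9.4,-30.8,2,0,0,0,0],[9.4,-30.8,0,0,0,0,0],[9.4,-30.8,0,0,0,0,0]]'
python3 tubes.py wrist .015 .032 .525 .64 .31 .43
python3 tubes.py side .013 .03 .34 .48 .25 .36;  python3 go.py .434 .302 .16 -102
```

```text
time_s: 17.85
tool_pos: [0.5834, 0.3655, 0.1726]
ee_rot: [[0.999, 0.036, 0.007], [0.036, -0.999, 0.003], [0.007, -0.002, -1.0]]
contact_force: [0.2, 0.9, -0.5]
gripper_width: 0.5
wrist 107 c [0.6134 0.3114] dim [53.1  0.6] ang 3.3 z 0.0233
wrist 444 c [0.5826 0.3634] dim [30.4 19. ] ang 2.1 z 0.0251
wrist 32 c [0.5356 0.4294] dim [16.3  0.6] ang 2.5 z 0.0241
side 353 c [0.4341 0.3018] dim [59.7 22.7] ang -11.3 z 0.0206
t 17.95 shift [-14.9    5.7    0.76] turn [ 0.   0.1 14.1] tcp [0.5808 0.3643 0.1673] F [-0.6  0.4 -0.3] w 0.499 yaw -87.9
```

```bash
python3 -m creep '[[-14.9,5.7,0,0,0,14.1,0],[-14.9,5.7,0,0,0,14.1,0],[-14.9,5.7,0,0,0,14.1,0],[-14.9,5.7,2,0,0,14.1,0],[-14.9,5.7,4,0,0,14.1,0],[-14.9,5.7,4,0,0,14.1,0],[-14.9,5.7,4,0,0,14.1,0]]'
python3 tubes.py wrist .013 .03 .34 .5 .25 .36;  python3 go.py .434 .302 .004 -102
```

```text
time_s: 18.82
tool_pos: [0.4343, 0.3021, 0.1281]
ee_rot: [[0.978, -0.208, -0.001], [-0.208, -0.978, -0.001], [-0.001, 0.001, -1.0]]
contact_force: [-0.0, 0.3, 0.0]
gripper_width: 0.501
wrist 1115 c [0.4331 0.3018] dim [60.4 20. ] ang -11.4 z 0.0212
t 18.88 shift [-0.07  0.04 12.47] turn [ 0.  0. -0.] tcp [0.4348 0.3023 0.1287] F [ 0.1  0.1 -0.2] w 0.5 yaw -102.0
```

```bash
python3 -m creep '[[-0.1,0,6,0,0,0,0],[-0.1,0,12.2,0,0,0,0],[-0.1,0,12.2,0,0,0,0],[-0.1,0,12.2,0,0,0,-1],[-0.1,0,12.2,0,0,0,-1],[-0.1,0,12.2,0,0,0,-1],[-0.1,0,12.2,0,0,0,-1],[-0.1,0,6,0,0,0,-1],[-0.1,0,0,0,0,0,-1],[-0.1,0,-3,0,0,0,-1],[-0.1,0,-3,0,0,0,-1]]'
python3 go.py .4976 .0737 .16 -81
```

```text
time_s: 20.25
tool_pos: [0.4354, 0.3032, 0.1615]
ee_rot: [[0.978, -0.208, 0.006], [-0.208, -0.978, 0.002], [0.005, -0.004, -1.0]]
contact_force: [0.4, 0.5, -1.3]
gripper_width: 0.215
t 20.25 shift [10.86 21.15  0.13] turn [ -0.1  -0.3 -21. ] tcp [0.4354 0.3032 0.1615] F [ 0.4  0.5 -1.3] w 0.215 yaw -102.0
```

```bash
python3 -m creep '[[10.9,21.1,0,0,0,-21,-1],[10.9,21.1,0,0,0,-21,-1],[10.9,21.1,0,0,0,-21,-1],[10.9,21.1,0,0,0,-21,-1],[10.9,21.1,0,0,0,-21,-1],[10.9,21.1,0,0,0,-21,-1],[10.9,21.1,0,0,0,-21,-1],[10.9,21.1,4,0,0,-21,-1],[10.9,21.1,4,0,0,-21,-1]]'
python3 - <<'E'
from h import *
p=bot.camera("wrist");save(p,"w3",sc=1.5)
E
python3 go.py .4976 .0737 .058 -81
```

```text
time_s: 21.38
tool_pos: [0.4932, 0.0749, 0.1156]
ee_rot: [[0.987, 0.158, -0.007], [0.158, -0.987, 0.001], [-0.007, -0.002, -1.0]]
contact_force: [0.4, 0.7, -0.8]
gripper_width: 0.216
t 21.43 shift [0.28 0.13 5.96] turn [-0.1  0.2  0.1] tcp [0.4948 0.0746 0.1176] F [-0.   0.1 -1.1] w 0.217 yaw -80.9
```

View pics/w3.png

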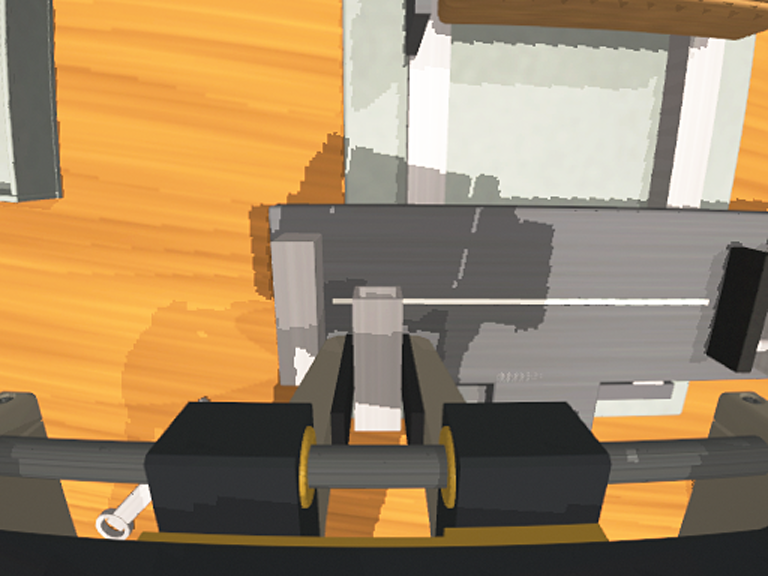

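The tube is held parallel to the slide between fence (298,300) and jaw (735,310). I'll lower it a little further from the fence.

```bash
python3 -m creep '[[0.3,0.8,3,0,0,0,-1],[0.3,0.8,5.9,0,0,0,-1],[0.3,0.8,5.9,0,0,0,-1],[0.3,0.8,5.9,0,0,0,-1],[0.3,0.8,5.9,0,0,0,-0.45],[0.3,0.8,5.9,0,0,0,-0.45],[0.3,0.8,5.9,0,0,0,-0.45],[0.3,0.8,0,0,0,0,-0.45],[0.3,0.8,-5,0,0,0,0],[0.3,0.8,-5,0,0,0,0]]'
python3 - <<'E'
from tubes import *
p=look("wrist",.064,.076,.44,.58,0,.1)
P=cloud(p,p["z_map"]>0); uv=proj(p,P)
# white line: bright deck pixels
m=p["z_map"]>0; Pm=cloud(p,m); g=p["pixels"][m].min(1)
k=(abs(Pm[:,2]-.0505)<.004)&(g>200)&(Pm[:,0]>.48)&(Pm[:,0]<.56)&(Pm[:,1]<.04)&(Pm[:,1]>-.12)
print(k.sum(),np.polyfit(Pm[k,1],Pm[k,0],1))
E
python3 tubes.py scene .013 .03 .35 .62 -.48 -.28
python3 go.py .450 -.325 .20 -96
```

```text
time_s: 22.68
tool_pos: [0.5038, 0.0656, 0.1735]
ee_rot: [[0.988, 0.156, 0.01], [0.156, -0.988, -0.001], [0.009, 0.003, -1.0]]
contact_force: [-0.2, -0.3, -0.2]
gripper_width: 0.473
wrist 1134 c [0.5012 0.0664] dim [60.  19.9] ang 8.5 z 0.0712
314 [-0.154   0.5089]
scene 206 c [ 0.4515 -0.3245] dim [62.  22.2] ang -10.0 z 0.0202
scene 215 c [ 0.4482 -0.3972] dim [60.7 21.3] ang -4.3 z 0.0205
scene 126 c [ 0.5554 -0.3323] dim [46.6 27.9] ang 34.9 z 0.0243
scene 258 c [ 0.5366 -0.398 ] dim [61.6 23.4] ang 5.6 z 0.0203
t 22.77 shift [-11.09  37.82  -3.14] turn [ 0. -0. 15.] tcp [0.5005 0.0659 0.1686] F [-0.9  0.5 -0.7] w 0.497 yaw -81.0
```

```bash
python3 -m creep '[[-10.9,37.8,-3,0,0,19,0],[-10.9,37.8,-3,0,0,19,0],[-10.9,37.8,-3,0,0,19,0],[-10.9,37.8,-3,0,0,19,0],[-10.9,37.8,-3,0,0,19,0],[-10.9,37.8,-3,0,0,19,0],[-10.9,37.8,-1,0,0,19,0],[-10.9,37.8,2,0,0,19,0],[-10.9,37.8,4,0,0,19,0],[-10.9,37.8,4,0,0,19,0],[-10.9,37.8,4,0,0,19,0]]'
python3 tubes.py wrist .013 .03 .38 .6 -.45 -.28;  python3 go.py .4515 -.3245 .0067 -100
```

```text
time_s: 24.15
tool_pos: [0.4518, -0.3243, 0.1284]
ee_rot: [[0.985, -0.174, -0.0], [-0.174, -0.985, 0.001], [-0.001, -0.0, -1.0]]
contact_force: [0.4, 0.4, 1.1]
gripper_width: 0.498
wrist 1490 c [ 0.5346 -0.398 ] dim [60.4 20.9] ang 5.7 z 0.0211
wrist 112 c [ 0.5337 -0.3329] dim [44.4 15.8] ang -50.6 z 0.027
wrist 1148 c [ 0.4459 -0.3978] dim [60.7 19.6] ang -4.6 z 0.0211
wrist 1085 c [ 0.4483 -0.3251] dim [60.7 19.7] ang -10.2 z 0.0212
t 24.2 shift [-7.000e-02 -1.000e-02  1.224e+01] turn [ 0. -0. -0.] tcp [ 0.4521 -0.3246  0.1291] F [-0.4  0.4 -0.4] w 0.501 yaw -100.0
```

```bash
python3 -m creep '[[-0.3,0,6,0,0,0,0],[-0.3,0,12.2,0,0,0,0],[-0.3,0,12.2,0,0,0,0],[-0.3,0,12.2,0,0,0,-1],[-0.3,0,12.2,0,0,0,-1],[-0.3,0,12.2,0,0,0,-1],[-0.3,0,12.2,0,0,0,-1],[-0.3,0,6,0,0,0,-1],[-0.3,0,0,0,0,0,-1],[-0.3,0,-6,0,0,0,-1],[-0.3,0,-7,0,0,0,-1],[-0.3,0,-7,0,0,0,-1]]'
python3 go.py .505 .019 .20 -81
```

```text
time_s: 25.7
tool_pos: [0.4489, -0.3239, 0.1986]
ee_rot: [[0.985, -0.174, 0.0], [-0.174, -0.985, -0.0], [0.0, 0.0, -1.0]]
contact_force: [0.1, 0.4, -0.3]
gripper_width: 0.215
t 25.7 shift [ -0.44 -34.74  -0.15] turn [  0.  -0. -19.] tcp [ 0.4489 -0.3239  0.1986] F [ 0.1  0.4 -0.3] w 0.215 yaw -100.0
```

```bash
python3 -m creep '[[-0.4,-34.7,0,0,0,-19,-1],[-0.4,-34.7,0,0,0,-19,-1],[-0.4,-34.7,0,0,0,-19,-1],[-0.4,-34.7,0,0,0,-19,-1],[-0.4,-34.7,0,0,0,-19,-1],[-0.4,-34.7,0,0,0,-19,-1],[-0.4,-34.7,0,0,0,-19,-1],[-0.4,-34.7,6,0,0,-19,-1],[-0.4,-34.7,8,0,0,-19,-1],[-0.4,-34.7,8,0,0,-19,-1],[-0.4,-34.7,8,0,0,-19,-1]]'
python3 tubes.py side .064 .076 .44 .58 .01 .1
python3 go.py .506 .019 .058 -81
```

```text
time_s: 27.08
tool_pos: [0.5057, 0.0177, 0.1191]
ee_rot: [[0.988, 0.155, 0.001], [0.155, -0.988, -0.0], [0.0, 0.0, -1.0]]
contact_force: [0.4, -0.7, -0.3]
gripper_width: 0.207
side 208 c [0.5016 0.0677] dim [57.3 24.6] ang 7.3 z 0.0708
t 27.12 shift [-0.   -0.13  6.16] turn [ 0.  -0.1 -0.1] tcp [0.5061 0.0177 0.1196] F [ 0.1 -1.   0.4] w 0.213 yaw -81.1
```

```bash
python3 -m creep '[[0,0,3,0,0,0,-1],[0,0,6.1,0,0,0,-1],[0,0,6.1,0,0,0,-1],[0,0,6.1,0,0,0,-1],[0,0,6.1,0,0,0,-0.45],[0,0,6.1,0,0,0,-0.45],[0,0,6.1,0,0,0,-0.45],[0,0,0,0,0,0,-0.45],[0,0,-6,0,0,0,-0.45],[0,0,-7,0,0,0,0],[0,0,-7,0,0,0,0]]'
python3 tubes.py wrist .064 .076 .44 .58 -.05 .1
python3 tubes.py scene .013 .03 .35 .62 -.48 -.28
python3 go.py .4465 -.3975 .20 -94.5
```

```text
time_s: 28.5
tool_pos: [0.5055, 0.0184, 0.1888]
ee_rot: [[0.988, 0.156, 0.001], [0.156, -0.988, -0.0], [0.001, 0.0, -1.0]]
contact_force: [0.8, -0.2, -0.3]
gripper_width: 0.47
wrist 1061 c [0.5011 0.0666] dim [59.7 20.3] ang 9.0 z 0.0711
wrist 1015 c [0.5063 0.0185] dim [59.6 19.5] ang 8.6 z 0.0711
scene 123 c [ 0.5554 -0.3304] dim [47.7 30. ] ang 43.0 z 0.0237
scene 211 c [ 0.4489 -0.3974] dim [59.9 21.8] ang -6.0 z 0.0202
scene 262 c [ 0.5366 -0.3978] dim [61.  23.4] ang 4.9 z 0.0205
t 28.6 shift [-12.18  40.21  -1.36] turn [-0.   0.2 13.5] tcp [0.5041 0.0187 0.1865] F [ 0.1 -0.1 -1.3] w 0.502 yaw -81.0
```

```bash
python3 -m creep '[[-12.2,40.2,-1,0,0,13.7,0],[-12.2,40.2,-1,0,0,13.7,0],[-12.2,40.2,-1,0,0,13.7,0],[-12.2,40.2,-1,0,0,13.7,0],[-12.2,40.2,-1,0,0,13.7,0],[-12.2,40.2,-1,0,0,13.7,0],[-12.2,40.2,1,0,0,13.7,0],[-12.2,40.2,5,0,0,13.7,0],[-12.2,40.2,6,0,0,13.7,0],[-12.2,40.2,6,0,0,13.7,0],[-12.2,40.2,6,0,0,13.7,0]]'
python3 tubes.py wrist .013 .03 .38 .6 -.45 -.28;  python3 go.py .4465 -.3977 .0067 -94.6
```

```text
time_s: 29.98
tool_pos: [0.4484, -0.3978, 0.13]
ee_rot: [[0.997, -0.081, 0.001], [-0.081, -0.997, -0.002], [0.001, 0.002, -1.0]]
contact_force: [-0.1, 0.1, 0.4]
gripper_width: 0.5
wrist 1331 c [ 0.5345 -0.3983] dim [59.7 20.3] ang 5.8 z 0.0212
wrist 350 c [ 0.5426 -0.3335] dim [47.6 25.3] ang -15.0 z 0.0263
wrist 1077 c [ 0.4457 -0.3981] dim [60.2 19.7] ang -5.0 z 0.0212
t 30.02 shift [-0.22 -0.04 12.36] turn [ 0.1 -0.1 -0.1] tcp [ 0.4485 -0.398   0.1303] F [-0.4 -0.1 -0.5] w 0.5 yaw -94.7
```

```bash
python3 -m creep '[[-0.2,0,6,0,0,0,0],[-0.2,0,12.3,0,0,0,0],[-0.2,0,12.3,0,0,0,0],[-0.2,0,12.3,0,0,0,-1],[-0.2,0,12.3,0,0,0,-1],[-0.2,0,12.3,0,0,0,-1],[-0.2,0,12.3,0,0,0,-1],[-0.2,0,6,0,0,0,-1],[-0.2,0,0,0,0,0,-1],[-0.2,0,-6,0,0,0,-1],[-0.2,0,-7,0,0,0,-1],[-0.2,0,-7,0,0,0,-1]]'
python3 go.py .5135 -.0295 .20 -81
```

```text
time_s: 31.52
tool_pos: [0.4455, -0.3975, 0.1986]
ee_rot: [[0.997, -0.082, 0.0], [-0.082, -0.997, -0.0], [0.0, 0.0, -1.0]]
contact_force: [0.1, 0.6, -0.9]
gripper_width: 0.217
t 31.52 shift [  3.74 -37.23  -0.15] turn [  0.   -0.  -13.7] tcp [ 0.4455 -0.3975  0.1986] F [ 0.1  0.6 -0.9] w 0.217 yaw -94.7
```

```bash
python3 -m creep '[[3.7,-37.2,0,0,0,-13.7,-1],[3.7,-37.2,0,0,0,-13.7,-1],[3.7,-37.2,0,0,0,-13.7,-1],[3.7,-37.2,0,0,0,-13.7,-1],[3.7,-37.2,0,0,0,-13.7,-1],[3.7,-37.2,0,0,0,-13.7,-1],[3.7,-37.2,0,0,0,-13.7,-1],[3.7,-37.2,6,0,0,-13.7,-1],[3.7,-37.2,8,0,0,-13.7,-1],[3.7,-37.2,8,0,0,-13.7,-1],[3.7,-37.2,8,0,0,-13.7,-1]]'
python3 go.py .5135 -.0295 .058 -81
```

```text
time_s: 32.9
tool_pos: [0.5132, -0.0306, 0.1189]
ee_rot: [[0.988, 0.155, 0.0], [0.155, -0.988, -0.0], [0.0, 0.0, -1.0]]
contact_force: [0.6, -0.2, -0.3]
gripper_width: 0.214
t 32.9 shift [ 0.04 -0.1   6.09] turn [ 0.  -0.  -0.1] tcp [ 0.5132 -0.0306  0.1189] F [ 0.6 -0.2 -0.3] w 0.214 yaw -81.1
```

```bash
python3 -m creep '[[0,0,3,0,0,0,-1],[0,0,6.1,0,0,0,-1],[0,0,6.1,0,0,0,-1],[0,0,6.1,0,0,0,-1],[0,0,6.1,0,0,0,-0.45],[0,0,6.1,0,0,0,-0.45],[0,0,6.1,0,0,0,-0.45],[0,0,0,0,0,0,-0.45],[0,0,-6,0,0,0,-0.45],[0,0,-7,0,0,0,0],[0,0,-7,0,0,0,0]]'
python3 tubes.py wrist .064 .076 .44 .58 -.1 .1
python3 tubes.py scene .013 .03 .35 .62 -.48 -.28
python3 go.py .535 -.398 .20 -84.5
```

```text
time_s: 34.28
tool_pos: [0.5133, -0.0298, 0.1888]
ee_rot: [[0.988, 0.156, 0.001], [0.156, -0.988, -0.0], [0.001, 0.0, -1.0]]
contact_force: [-0.8, -0.2, -0.7]
gripper_width: 0.471
wrist 1086 c [0.5005 0.0667] dim [60.4 20.1] ang 9.1 z 0.0711
wrist 1074 c [0.5055 0.0187] dim [60.8 20.5] ang 9.1 z 0.0711
wrist 1032 c [ 0.5144 -0.0298] dim [60.1 19.7] ang 8.6 z 0.0712
scene 122 c [ 0.5557 -0.3311] dim [46.9 28.5] ang 40.1 z 0.0241
scene 263 c [ 0.5371 -0.3975] dim [61.9 23. ] ang 5.5 z 0.0202
t 34.38 shift [-3.46 36.77 -1.4 ] turn [-0.1  0.2  3.5] tcp [ 0.5118 -0.0294  0.1865] F [ 1.1  0.3 -1. ] w 0.503 yaw -81.0
```

```bash
python3 -m creep '[[-3.5,36.8,-1,0,0,3.5,-0.2],[-3.5,36.8,-1,0,0,3.5,-0.2],[-3.5,36.8,-1,0,0,3.5,-0.2],[-3.5,36.8,-1,0,0,3.5,-0.2],[-3.5,36.8,-1,0,0,3.5,-0.2],[-3.5,36.8,-1,0,0,3.5,-0.2],[-3.5,36.8,1,0,0,3.5,-0.2],[-3.5,36.8,5,0,0,3.5,-0.2],[-3.5,36.8,6,0,0,3.5,-0.2],[-3.5,36.8,6,0,0,3.5,-0.2],[-3.5,36.8,6,0,0,3.5,-0.2]]'
python3 tubes.py wrist .013 .03 .38 .6 -.45 -.28;  python3 go.py .535 -.398 .0067 -84.5
```

```text
time_s: 35.75
tool_pos: [0.5367, -0.3989, 0.1302]
ee_rot: [[0.995, 0.096, 0.002], [0.096, -0.995, -0.002], [0.002, 0.002, -1.0]]
contact_force: [0.2, 0.0, 0.3]
gripper_width: 0.397
wrist 346 c [ 0.5534 -0.3307] dim [47.4 25.9] ang 45.5 z 0.026
wrist 1044 c [ 0.5348 -0.3981] dim [59.9 19.3] ang 5.8 z 0.0212
t 35.8 shift [-0.19 -0.16 12.38] turn [ 0.1 -0.1  0. ] tcp [ 0.5368 -0.3992  0.1305] F [-0.3  0.1 -0.1] w 0.396 yaw -84.5
```

```bash
python3 -m creep '[[-0.2,-0.1,6,0,0,0,-0.2],[-0.2,-0.1,12.3,0,0,0,-0.2],[-0.2,-0.1,12.3,0,0,0,-0.2],[-0.2,-0.1,12.3,0,0,0,-1],[-0.2,-0.1,12.3,0,0,0,-1],[-0.2,-0.1,12.3,0,0,0,-1],[-0.2,-0.1,12.3,0,0,0,-1],[-0.2,-0.1,6,0,0,0,-1],[-0.2,-0.1,0,0,0,0,-1],[-0.2,-0.1,-6,0,0,0,-1],[-0.2,-0.1,-7,0,0,0,-1],[-0.2,-0.1,-7,0,0,0,-1]]'
python3 go.py .5205 -.077 .20 -81
```

```text
time_s: 37.3
tool_pos: [0.5338, -0.3979, 0.1988]
ee_rot: [[0.995, 0.095, 0.0], [0.095, -0.995, -0.0], [0.0, 0.0, -1.0]]
contact_force: [-0.3, -0.9, -1.5]
gripper_width: 0.214
t 37.3 shift [  1.74 -32.07  -0.14] turn [ 0.  -0.  -3.5] tcp [ 0.5338 -0.3979  0.1988] F [-0.3 -0.9 -1.5] w 0.214 yaw -84.5
```

```bash
python3 -m creep '[[1.7,-32,0,0,0,-3.5,-1],[1.7,-32,0,0,0,-3.5,-1],[1.7,-32,0,0,0,-3.5,-1],[1.7,-32,0,0,0,-3.5,-1],[1.7,-32,0,0,0,-3.5,-1],[1.7,-32,0,0,0,-3.5,-1],[1.7,-32,0,0,0,-3.5,-1],[1.7,-32,6,0,0,-3.5,-1],[1.7,-32,8,0,0,-3.5,-1],[1.7,-32,8,0,0,-3.5,-1],[1.7,-32,8,0,0,-3.5,-1]]'
python3 go.py .5205 -.0765 .058 -81
```

```text
time_s: 38.67
tool_pos: [0.521, -0.0792, 0.1195]
ee_rot: [[0.988, 0.155, 0.001], [0.155, -0.988, -0.001], [0.001, 0.001, -1.0]]
contact_force: [-0.3, -0.0, -0.9]
gripper_width: 0.211
t 38.67 shift [-0.01 -0.28  6.15] turn [ 0.1 -0.1 -0.1] tcp [ 0.521  -0.0792  0.1195] F [-0.3 -0.  -0.9] w 0.211 yaw -81.1
```

```bash
python3 -m creep '[[0,-0.2,3,0,0,0,-1],[0,-0.2,6.1,0,0,0,-1],[0,-0.2,6.1,0,0,0,-1],[0,-0.2,6.1,0,0,0,-1],[0,-0.2,6.1,0,0,0,-0.45],[0,-0.2,6.1,0,0,0,-0.45],[0,-0.2,6.1,0,0,0,-0.45],[0,-0.2,0,0,0,0,-0.45],[0,-0.2,-6,0,0,0,-0.45],[0,-0.2,-7,0,0,0,-0.2],[0,-0.2,-7,0,0,0,-0.2]]'
python3 - <<'E'
from tubes import *
p=look("wrist",.064,.076,.44,.58,-.12,.1); save(p,"w4",sc=1.5)
p=look("side",.012,.035,.525,.64,.31,.43); look("side",.062,.076,.44,.58,-.12,.1)
h=bot.cut_out("jaw_grip",p)
E
python3 go.py .5385 -.1705 .18 -81
```

```text
time_s: 40.05
tool_pos: [0.5201, -0.0759, 0.1888]
ee_rot: [[0.988, 0.156, 0.001], [0.156, -0.988, -0.0], [0.001, 0.001, -1.0]]
contact_force: [-0.1, -0.1, 0.1]
gripper_width: 0.398
wrist 1100 c [0.5005 0.0669] dim [60.4 22. ] ang 7.7 z 0.071
wrist 1062 c [0.5059 0.0187] dim [60.1 20.1] ang 9.3 z 0.071
wrist 1074 c [ 0.5138 -0.0296] dim [60.6 20.6] ang 8.7 z 0.0711
wrist 1042 c [ 0.5213 -0.0755] dim [60.4 19.8] ang 9.3 z 0.0712
side 159 c [0.6119 0.3114] dim [56.1  2.8] ang 2.5 z 0.0232
side 251 c [0.5827 0.3642] dim [31.9 22.5] ang 1.0 z 0.024
side 178 c [ 0.5217 -0.0752] dim [59. 23.] ang 8.0 z 0.0705
side 184 c [ 0.514  -0.0297] dim [59.5 25.1] ang 6.4 z 0.0705
side 201 c [0.5059 0.0195] dim [59.5 22.7] ang 7.1 z 0.0706
side 228 c [0.5005 0.0668] dim [59.4 23.2] ang 7.7 z 0.0705
t 40.25 shift [0.48 9.71 0.61] turn [-0.1  0.2 -0. ] tcp [ 0.5186 -0.0753  0.1863] F [-1.2 -0.  -0.3] w 0.399 yaw -81.0
```

View pics/w4.png

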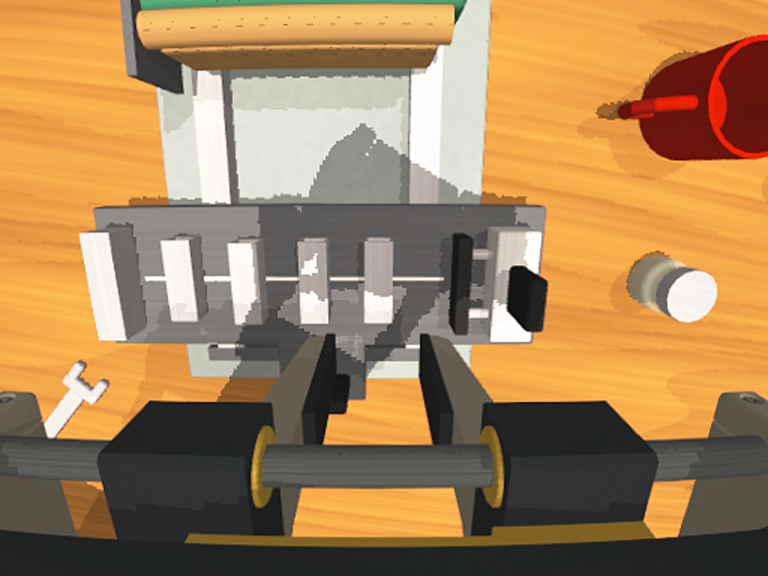

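All four tubes are in place on the white line (y' about +98, +49, 0 and -46 mm). The offcut is in the tray at (0.583, 0.364) and the jaw is open. Next I'll pinch the fin.

```bash
python3 -m creep '[[0.4,9.7,0,0,0,0,-0.2],[0.4,9.7,0,0,0,0,-0.2],[0.4,9.7,0,0,0,0,-0.2],[0.4,9.7,4,0,0,0,-0.2],[0.4,9.7,9.5,0,0,0,-0.2],[0.4,9.7,9.5,0,0,0,-0.2],[0.4,9.7,9.5,0,0,0,-0.2],[0.4,9.7,9.5,0,0,0,-1],[0.4,9.7,9.5,0,0,0,-1],[0.4,9.7,9.5,0,0,0,-1],[0.4,9.7,9.5,0,0,0,-1],[0.4,9.7,9.5,0,0,0,-1]]'; python3 go.py .5385 -.1705 .0907 -81
```

```text
time_s: 41.75
tool_pos: [0.5397, -0.1702, 0.095]
ee_rot: [[0.988, 0.156, 0.001], [0.156, -0.988, 0.001], [0.002, -0.001, -1.0]]
contact_force: [0.0, 4.5, 5.7]
gripper_width: 0.127
t 41.75 shift [-0.12  0.01  0.43] turn [-0.1 -0.1 -0. ] tcp [ 0.5397 -0.1702  0.095 ] F [0.  4.5 5.7] w 0.127 yaw -81.0
```

```bash
python3 -m creep '[[0,-0.5,0,0,0,0,-1],[0,-1,0,0,0,0,-1],[0,-1.5,0,0,0,0,-1],[0,-2,0,0,0,0,-1],[0,-2.6,0,0,0,0,-1],[0,-3.2,0,0,0,0,-1],[0,-3.8,0,0,0,0,-1],[0,-4.4,0,0,0,0,-1],[0,-5,0,0,0,0,-1],[0,-5.6,0,0,0,0,-1],[0,-6.2,0,0,0,0,-1],[0,-6.8,0,0,0,0,-1],[0,-7.4,0,0,0,0,-1],[0,-8,0,0,0,0,-1],[0,-8.6,0,0,0,0,-1],[0,-9.2,0,0,0,0,-1],[0,-9.8,0,0,0,0,-1],[0,-10.2,0,0,0,0,-1],[0,-10.2,0,0,0,0,-1]]'
python3 - <<'E'
from tubes import *
p=look("side",.062,.076,.44,.58,-.12,.12); save(p,"s2",box=[150,120,350,280],sc=3)
E
```

```text
time_s: 44.12
tool_pos: [0.5244, -0.0726, 0.0951]
ee_rot: [[0.988, 0.156, 0.003], [0.156, -0.988, -0.005], [0.002, 0.005, -1.0]]
contact_force: [0.3, -7.7, 0.7]
gripper_width: 0.126
side 85 c [ 0.5179 -0.0582] dim [76.8  6.8] ang 8.8 z 0.0707
side 510 c [ 0.5083 -0.0024] dim [68.2 67.3] ang -80.9 z 0.071
side 230 c [0.5005 0.0669] dim [59.5 24.8] ang 8.2 z 0.0706
```

View pics/s2.png

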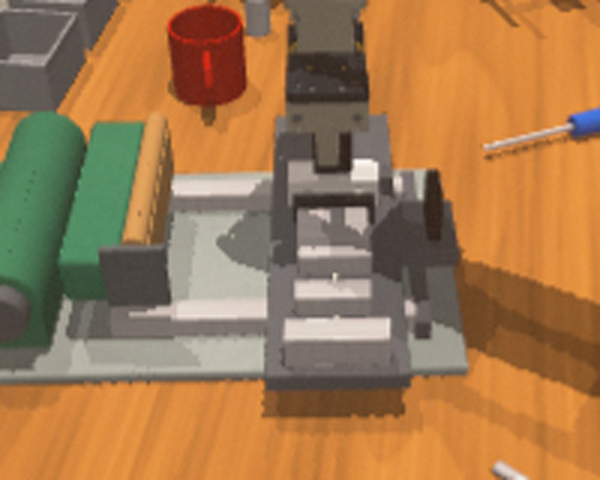

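Tubes are gathering squarely. Next 6 cm.

```bash
python3 -m creep '[[0,-0.4,0,0,0,0,-1],[0,-0.8,0,0,0,0,-1],[0,-1.3,0,0,0,0,-1],[0,-1.8,0,0,0,0,-1],[0,-2.3,0,0,0,0,-1],[0,-2.8,0,0,0,0,-1],[0,-3.3,0,0,0,0,-1],[0,-3.8,0,0,0,0,-1],[0,-4.3,0,0,0,0,-1],[0,-4.8,0,0,0,0,-1],[0,-5.2,0,0,0,0,-1],[0,-5.5,0,0,0,0,-1],[0,-5.7,0,0,0,0,-1],[0,-5.7,0,0,0,0,-1],[0,-5.7,0,0,0,0,-1]]'
python3 - <<'E'
from tubes import *
o=bot.get_obs(); print(o["tool_pos"],(o["tool_pos"]-np.array([.5391,-.1703,.095]))[:2]@[-.156,.988])
B=np.array([.5138,-.0303]);ex=np.array([.988,.156]);ey=np.array([-.156,.988])
p=look("side",.062,.076,.44,.58,-.12,.12); P=cloud(p,p["z_map"]>0)
x=(P[:,:2]-B)@ex;y=(P[:,:2]-B)@ey
k=(P[:,2]>.064)&(P[:,2]<.084)&(abs(x)<.028)&(y>-.03)&(y<.17)
for lo in np.arange(-.03,.17,.004):
    q=k&(y>=lo)&(y<lo+.004); print(round(lo,3),q.sum(),round(np.median(P[q,2]),4) if q.any() else '')
save(p,"s3",box=[215,150,315,230],sc=6)
E
```

```text
time_s: 46.05
tool_pos: [0.5156, -0.0167, 0.0951]
ee_rot: [[0.988, 0.156, 0.003], [0.156, -0.988, -0.005], [0.003, 0.005, -1.0]]
contact_force: [1.3, -9.6, 2.4]
gripper_width: 0.124
[ 0.5156 -0.0167  0.0951] 0.1554597624645639
side 80 c [ 0.5098 -0.0009] dim [77.9  9.2] ang 8.1 z 0.0718
side 628 c [0.4996 0.0575] dim [82.2 69.3] ang -80.6 z 0.0713
-0.03 0 
-0.026 0 
-0.022 0 
-0.018 0 
-0.014 0 
-0.01 0 
-0.006 0 
-0.002 6 0.0807
0.002 6 0.0811
0.006 9 0.081
0.01 11 0.081
0.014 10 0.0805
0.018 27 0.0813
0.022 23 0.0813
0.026 93 0.0763
0.03 11 0.0748
0.034 0 
0.038 4 0.0779
0.042 23 0.0788
0.046 27 0.0791
0.05 76 0.0749
0.054 26 0.0714
0.058 27 0.0713
0.062 21 0.0708
0.066 26 0.0715
0.07 33 0.0711
0.074 24 0.0711
0.078 22 0.0711
0.082 31 0.0715
0.086 24 0.0713
0.09 29 0.071
0.094 27 0.0712
0.098 28 0.0712
0.102 29 0.0715
0.106 30 0.0716
0.11 28 0.0707
0.114 23 0.0716
0.118 36 0.0713
0.122 31 0.0711
0.126 24 0.0714
0.13 1 0.0737
0.134 0 
0.138 19 0.0808
0.142 29 0.0813
0.146 31 0.0812
0.15 31 0.0815
0.154 35 0.0814
0.158 140 0.0756
0.162 15 0.0711
0.166 0
```

View pics/s3.png

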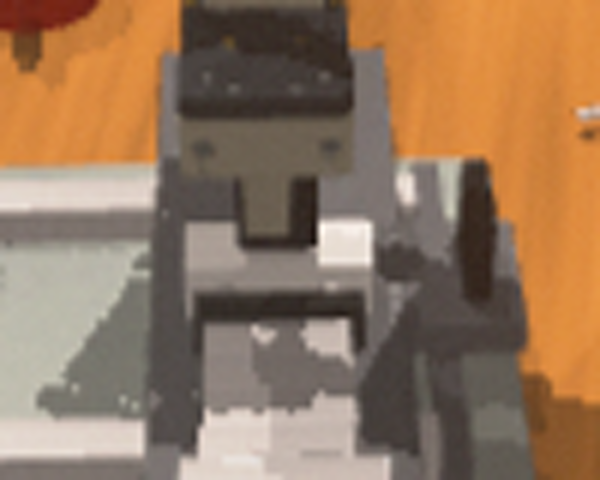

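The row's front face is at about y'=131 mm, so it is some 8 mm from the fence. The jaw is at about 155.5 mm, and 168 mm gives half press.

```bash
python3 -m creep '[[0,-0.3,0,0,0,0,-1],[0,-0.6,0,0,0,0,-1],[0,-0.9,0,0,0,0,-1],[0,-0.9,0,0,0,0,-1],[0,-0.9,0,0,0,0,-1]]'
cat > gap.py <<'E'
from tubes import *
o=bot.get_obs(); print("F",o["contact_force"],"travel",(o["tool_pos"]-np.array([.5391,-.1703,.095]))[:2]@[-.156,.988])
B=np.array([.5138,-.0303]);ex=np.array([.988,.156]);ey=np.array([-.156,.988])
p=bot.camera("side"); P=cloud(p,p["z_map"]>0)
x=(P[:,:2]-B)@ex;y=(P[:,:2]-B)@ey
t=lambda a,b,lo,hi:np.sort(y[(P[:,2]>a)&(P[:,2]<b)&(abs(x)<.026)&(y>lo)&(y<hi)])
r=t(.0695,.0735,.03,.14); print("row",np.percentile(r,[1,3,97,99]))
b=t(.0795,.084,-.03,.035); print("block front",np.percentile(b,[90,97]))
q=t(.077,.084,.036,.07); print("pad top",np.percentile(q,[3,50,97]) if len(q) else '')
f=t(.079,.084,.12,.18); print("fence",np.percentile(f,[1,3]))
E
python3 gap.py
```

```text
time_s: 46.72
tool_pos: [0.5142, -0.0078, 0.0951]
ee_rot: [[0.988, 0.156, 0.003], [0.156, -0.988, -0.005], [0.002, 0.006, -1.0]]
contact_force: [2.1, -9.8, 1.3]
gripper_width: 0.127
F [ 2.0932 -9.7887  1.3392] travel 0.1643866564642999
row [0.0358 0.0367 0.1279 0.1294]
block front [0.0338 0.0343]
pad top [0.0365 0.0525 0.0607]
fence [0.1398 0.1403]
```

The fence hides the far edge of the row. Its near edge, at about 0.0605, says it is now touching the fence. Next I'll press 4 mm more.

```bash
python3 -m creep '[[0,-0.2,0,0,0,0,-1],[0,-0.4,0,0,0,0,-1],[0,-0.4,0,0,0,0,-1],[0,-0.4,0,0,0,0,-1]]'; python3 gap.py
```

```text
time_s: 47.28
tool_pos: [0.5137, -0.0045, 0.095]
ee_rot: [[0.988, 0.156, 0.004], [0.156, -0.988, -0.006], [0.002, 0.007, -1.0]]
contact_force: [0.8, -12.3, 1.2]
gripper_width: 0.13
F [  0.8221 -12.2801   1.1825] travel 0.16773120706104463
row [0.0397 0.0578 0.128  0.1293]
block front [0.0342 0.0345]
pad top [0.0372 0.0503 0.06  ]
fence [0.1401 0.1404]
```

```bash
python3 -m creep '[[0,-0.15,0,0,0,0,-1],[0,-0.15,0,0,0,0,-1],[0,-0.15,0,0,0,0,-1]]'; sed -i 's/-.03,.035); print("block/-.03,.045); print("block/' gap.py; python3 gap.py
python3 - <<'E'
from h import *
p=bot.camera("side"); save(p,"s4",box=[215,150,315,230],sc=6)
E
```

```text
time_s: 47.7
tool_pos: [0.5136, -0.0034, 0.095]
ee_rot: [[0.988, 0.156, 0.004], [0.156, -0.988, -0.007], [0.002, 0.007, -1.0]]
contact_force: [0.4, -12.9, 1.0]
gripper_width: 0.126
F [  0.3661 -12.9365   1.0288] travel 0.1689069964698438
row [0.0572 0.0584 0.1283 0.129 ]
block front [0.0411 0.0425]
pad top [0.0373 0.0505 0.0598]
fence [0.1398 0.1405]
```

View pics/s4.png

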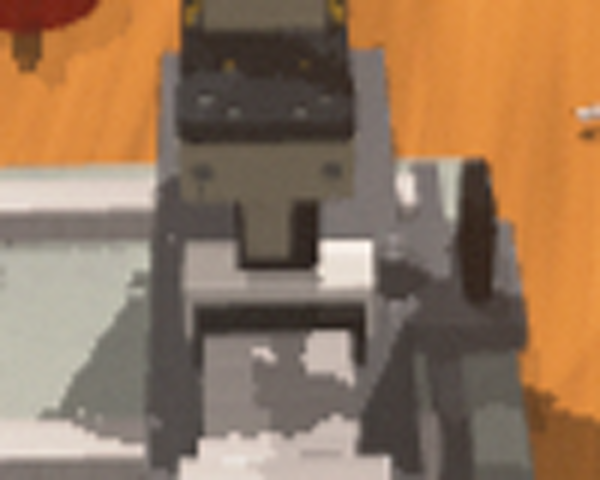

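Block-to-pad-face is about 18 mm against 27.5 mm when free, so the pad is pressed about 9 mm. The travel-based figure (8.9 mm) agrees. I'll release, rise and check with the wrist camera.

```bash
python3 -m creep '[[0,-0.1,0,0,0,0,-0.5],[0,0,0,0,0,0,-0.3],[0,0,0,0,0,0,-0.2],[0,0,-5,0,0,0,-0.2],[0,0,-10,0,0,0,0],[0,0,-10,0,0,0,0],[0,0,-10,0,0,0,0]]'; python3 go.py .517 -.07 .2 -81;python3 - <<'E'
from h import *
p=bot.camera("wrist"); save(p,"w5",sc=1.5)
P=cloud(p,p["z_map"]>0)
B=np.array([.5138,-.0303]);ex=np.array([.988,.156]);ey=np.array([-.156,.988])
x=(P[:,:2]-B)@ex;y=(P[:,:2]-B)@ey
k=(abs(x)<.03)&(y>-.02)&(y<.17)&(P[:,2]>.045)&(P[:,2]<.085)
for lo in np.arange(-.0,.15,.003):
    q=k&(y>=lo)&(y<lo+.003); print(round(lo,3),round(np.percentile(P[q,2],80),4) if q.any() else '',end=' | ')
k=(P[:,2]>.0695)&(P[:,2]<.0735)&(y>.06)&(y<.14);print("row x",np.percentile(x[k],[1,50,99]))
E
```

```text
time_s: 48.68
tool_pos: [0.5114, 0.0007, 0.1927]
ee_rot: [[0.988, 0.156, -0.001], [0.156, -0.988, 0.0], [-0.001, -0.001, -1.0]]
contact_force: [0.6, -0.6, -0.1]
gripper_width: 0.497
t 48.67 shift [-0.55  7.07 -0.73] turn [-0.   0.1 -0. ] tcp [0.5114 0.0007 0.1927] F [ 0.6 -0.6 -0.1] w 0.497 yaw -81.0
-0.0 0.0517 | 0.003 0.052 | 0.006 0.0518 | 0.009 0.0521 | 0.012 0.0814 | 0.015 0.0817 | 0.018 0.0818 | 0.021 0.0818 | 0.024 0.0821 | 0.027 0.0821 | 0.03 0.0816 | 0.033 0.0815 | 0.036 0.0818 | 0.039 0.0816 | 0.042 0.0703 | 0.045 0.0699 | 0.048 0.0789 | 0.051 0.0795 | 0.054 0.0797 | 0.057 0.0795 | 0.06 0.0719 | 0.063 0.0717 | 0.066 0.0717 | 0.069 0.0717 | 0.072 0.0717 | 0.075 0.0717 | 0.078 0.0718 | 0.081 0.0718 | 0.084 0.0716 | 0.087 0.0718 | 0.09 0.0717 | 0.093 0.0717 | 0.096 0.0717 | 0.099 0.0718 | 0.102 0.0718 | 0.105 0.0718 | 0.108 0.0718 | 0.111 0.0718 | 0.114 0.0717 | 0.117 0.0718 | 0.12 0.0718 | 0.123 0.0718 | 0.126 0.0716 | 0.129 0.0718 | 0.132 0.0718 | 0.135 0.0716 | 0.138 0.0809 | 0.141 0.0818 | 0.144 0.0817 | 0.147 0.0817 | row x [-0.02947026  0.00213154  0.13151867]
```

View pics/w5.png

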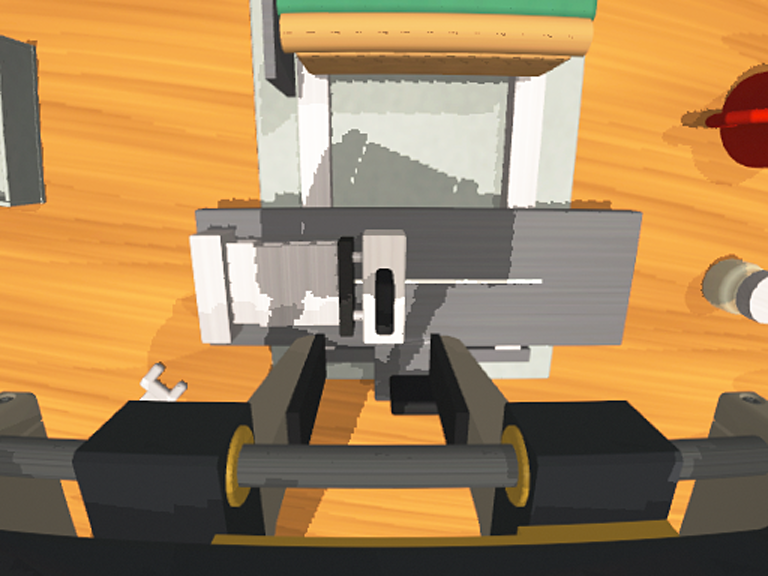

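The row is tight from the fence to the pad (y' 60 to 139 mm). The gap between block and pad is about 6.5 mm, so the press is about 9.5 mm. Now to the carriage handle.

```bash
python3 go.py .430 -.044 .19 9; python3 -m creep '[[-8.7,3.2,0,0,0,-90,0],[-8.7,3.2,0,0,0,-90,0],[-8.7,3.2,0,0,0,-90,0],[-8.7,3.2,0,0,0,-90,0],[-8.7,3.2,0,0,0,-90,0],[-8.7,3.2,0,0,0,-90,0],[-8.7,3.2,0,0,0,-90,0],[-8.7,3.2,0,0,0,-90,0],[-8.7,3.2,0,0,0,-90,0],[-8.7,3.2,0,0,0,-90,0],[-8.7,3.2,0,0,0,-90,0],[-8.7,3.2,0,0,0,-90,0]]'; python3 tubes.py wrist .088 .104 .38 .48 -.1 .02; python3 go.py .430 -.044 .0637 9
```

```text
t 48.73 shift [-8.69  3.16  0.22] turn [ -0.2   0.1 -90. ] tcp [0.5109 0.0008 0.192 ] F [ 0.5  0.1 -0.3] w 0.499 yaw -81.0
time_s: 50.22
tool_pos: [0.4308, -0.0447, 0.1932]
ee_rot: [[-0.155, 0.988, -0.001], [0.988, 0.155, 0.0], [0.0, -0.001, -1.0]]
contact_force: [0.5, 1.1, 0.7]
gripper_width: 0.502
wrist 515 c [ 0.4295 -0.0433] dim [44.3 11.3] ang -81.2 z 0.0958
t 50.27 shift [ 0.09 -0.07 12.97] turn [-0.  -0.  -0.1] tcp [ 0.4309 -0.0448  0.1934] F [0.2 0.6 1.2] w 0.503 yaw 8.9
```

```bash
python3 -m creep '[[0,-0.1,6,0,0,0,0],[0,-0.1,12.9,0,0,0,0],[0,-0.1,12.9,0,0,0,0],[0,-0.1,12.9,0,0,0,-1],[0,-0.1,12.9,0,0,0,-1],[0,-0.1,12.9,0,0,0,-1],[0,-0.1,12.9,0,0,0,-1],[0,-0.1,12.9,0,0,0,-1]]'
python3 -m creep '[[0,0.2,0,0,0,0,-1],[0,0.6,0,0,0,0,-1],[0,1.1,0,0,0,0,-1],[0,1.7,0,0,0,0,-1],[0,2.3,0,0,0,0,-1],[0,2.9,0,0,0,0,-1],[0,3.5,0,0,0,0,-1],[0,4.1,0,0,0,0,-1],[0,4.7,0,0,0,0,-1],[0,5.3,0,0,0,0,-1],[0,5.9,0,0,0,0,-1],[0,6.5,0,0,0,0,-1],[0,7.1,0,0,0,0,-1],[0,7.7,0,0,0,0,-1],[0,8.3,0,0,0,0,-1],[0,8.8,0,0,0,0,-1],[0,9.2,0,0,0,0,-1],[0,9.4,0,0,0,0,-1],[0,9.4,0,0,0,0,-1]]'
```

```text
time_s: 51.28
tool_pos: [0.4303, -0.0456, 0.066]
ee_rot: [[-0.156, 0.988, 0.0], [0.988, 0.156, -0.001], [-0.001, 0.0, -1.0]]
contact_force: [-4.2, -1.0, 7.5]
gripper_width: 0.127
time_s: 53.65
tool_pos: [0.5231, -0.031, 0.066]
ee_rot: [[-0.156, 0.988, 0.0], [0.988, 0.156, -0.001], [-0.001, -0.0, -1.0]]
contact_force: [-4.4, -0.9, 6.6]
gripper_width: 0.128
```

```bash
python3 -m creep '[[0,0.3,0,0,0,0,-1],[0,0.5,0,0,0,0,-1],[0,0.5,0,0,0,0,-1]]'; python3 -m creep '[[0,0.2,0,0,0,0,-1],[0,0.4,0,0,0,0,-1],[0,0.4,0,0,0,0,-1]]'
```

```text
time_s: 54.02
tool_pos: [0.528, -0.0302, 0.066]
ee_rot: [[-0.156, 0.988, -0.0], [0.988, 0.156, -0.001], [-0.001, -0.0, -1.0]]
contact_force: [-3.9, -1.7, 7.4]
gripper_width: 0.13
time_s: 54.4
tool_pos: [0.5283, -0.0301, 0.0659]
ee_rot: [[-0.157, 0.988, -0.009], [0.988, 0.157, -0.002], [-0.001, -0.009, -1.0]]
contact_force: [-19.8, -4.5, 19.3]
gripper_width: 0.132
```

Against the home stop (20 N, about 100 mm travelled). Release and rise, then check.

```bash
python3 -m creep '[[0,-0.2,0,0,0,0,-0.6],[0,-0.3,0,0,0,0,0],[0,-0.3,0,0,0,0,0],[0,-0.3,0,0,0,0,0],[0,-0.3,-6,0,0,0,0],[0,-0.3,-12,0,0,0,0],[0,-6,-14,0,0,0,0],[0,-6,-14,0,0,0,0],[0,-6,-14,0,0,0,0]]'
python3 - <<'E'
from tubes import *
B=np.array([.5138,-.0303])+.0985*np.array([.988,.156]);ex=np.array([.988,.156]);ey=np.array([-.156,.988])
p=look("wrist",.088,.104,.48,.56,-.08,.03); save(p,"w6",sc=1.5)
for p in (p,bot.camera("scene")):
    P=cloud(p,p["z_map"]>0); x=(P[:,:2]-B)@ex;y=(P[:,:2]-B)@ey
    k=(abs(x)<.03)&(P[:,2]>.045)&(P[:,2]<.085)
    for lo in np.arange(.009,.15,.003):
        q=k&(y>=lo)&(y<lo+.003); print(round(lo,3),round(np.percentile(P[q,2],80),4) if q.any() else '',end=' | ')
    k=(P[:,2]>.0695)&(P[:,2]<.0735)&(y>.063)&(y<.135)&(abs(x)<.045)
    for a in(.065,.085,.105,.122): q=k&(abs(y-a)<.008); print("row x",np.percentile(x[q],[1,99]))
look("side",.012,.035,.525,.64,.31,.43); print(bot.get_obs()["contact_force"],bot.get_obs()["tool_pos"])
E
```

```text
time_s: 55.52
tool_pos: [0.4728, -0.0382, 0.2044]
ee_rot: [[-0.156, 0.988, 0.001], [0.988, 0.156, 0.0], [0.0, 0.001, -1.0]]
contact_force: [-0.3, -0.4, 0.1]
gripper_width: 0.501
wrist 504 c [ 0.528  -0.0276] dim [44.1 12.3] ang -80.8 z 0.0957
0.009  | 0.012 0.0813 | 0.015 0.082 | 0.018 0.0816 | 0.021 0.0816 | 0.024 0.0818 | 0.027 0.0819 | 0.03 0.082 | 0.033 0.0821 | 0.036 0.0818 | 0.039 0.0817 | 0.042 0.0723 | 0.045 0.0702 | 0.048 0.0796 | 0.051 0.0797 | 0.054 0.0799 | 0.057 0.0796 | 0.06 0.0717 | 0.063 0.0716 | 0.066 0.0718 | 0.069 0.0716 | 0.072 0.0717 | 0.075 0.0716 | 0.078 0.0718 | 0.081 0.0716 | 0.084 0.0718 | 0.087 0.0717 | 0.09 0.0717 | 0.093 0.0717 | 0.096 0.0716 | 0.099 0.0717 | 0.102 0.0716 | 0.105 0.0719 | 0.108 0.0717 | 0.111 0.0716 | 0.114 0.0719 | 0.117 0.0717 | 0.12 0.0717 | 0.123 0.0717 | 0.126 0.0718 | 0.129 0.0717 | 0.132 0.0717 | 0.135 0.0718 | 0.138 0.0806 | 0.141 0.0816 | 0.144 0.0819 | 0.147 0.0818 | row x [-0.0281  0.0315]
row x [-0.028   0.0331]
row x [-0.0286  0.0303]
row x [-0.0281  0.0325]
0.009 0.0763 | 0.012 0.0767 | 0.015 0.0813 | 0.018 0.0827 | 0.021 0.
[... 177 characters left out ...]
 | 0.06  | 0.063  | 0.066 0.0714 | 0.069 0.0716 | 0.072 0.0722 | 0.075 0.072 | 0.078 0.0708 | 0.081 0.0715 | 0.084 0.0705 | 0.087 0.0723 | 0.09 0.0723 | 0.093 0.0718 | 0.096 0.072 | 0.099 0.0717 | 0.102 0.0716 | 0.105 0.0723 | 0.108 0.0729 | 0.111 0.0724 | 0.114 0.0724 | 0.117 0.0718 | 0.12 0.0718 | 0.123 0.0717 | 0.126 0.0715 | 0.129 0.0716 | 0.132 0.0727 | 0.135 0.0799 | 0.138 0.0794 | 0.141 0.0808 | 0.144 0.0829 | 0.147 0.0818 | row x [0.0117 0.0334]
row x [-0.0228  0.0348]
row x [-0.0265  0.0289]
row x [-0.0249  0.0256]
side 158 c [0.6104 0.3119] dim [58.1  3.4] ang 0.9 z 0.0243
side 248 c [0.5829 0.3639] dim [31.8 22.2] ang 3.1 z 0.024
[-0.1106 -0.2781  0.3432] [ 0.4728 -0.0381  0.2037]
```

View pics/w6.png

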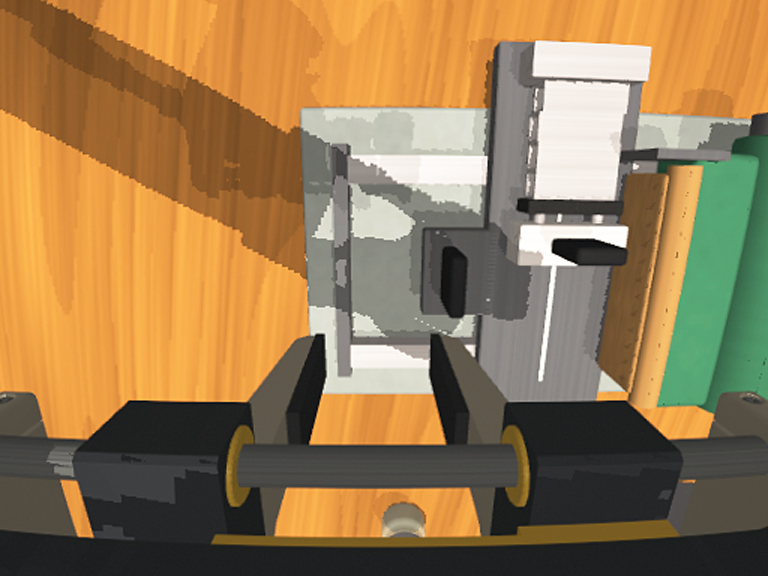

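The carriage is home: its handle moved 99.8 mm, seen at (453,283). The row is tight between the fence (590,62) and the pad (570,207). The arm is clear, so I'll hand in.

```bash
python3 -c "
from plant import bot; print(bot.finish_job())"
```

```text
the job is handed in; nothing more can be done
None
```

The batch is loaded and the carriage is home at the grinder. I handed the job in at about 56 s; no verdict is reported, so these are my own last camera checks:

- **Carriage and jaw:** I drew the carriage back to its stop and opened the jaw fully before loading. The loaded carriage then went fully home: 99.8 mm of travel by the camera, with 20 N against the stop.
- **Tubes:** All four are flat on the deck, side by side against the fence. Their middles are about 2 mm from the white line and they point at the belt.
- **Pad:** It is pressed in about 9 mm by jaw travel, and 9.5 mm by the gap seen in the last picture. The push force suggested a little less, about 6.5 mm, which is also inside the 4–13.5 mm window.
- **Offcut:** It is lying in the scrap tray near the centre.
- **Robot and bystanders:** The arm is clear and reads no contact force. I didn't knowingly touch any bystander, but I didn't re-measure them all at the end.

One check disagreed: the scene camera couldn't see all of the row's ends, so its extents came out shorter than the wrist camera's. I relied on the wrist camera. I saw no knocked tube or slackened grip during the run.

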